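Stocktaking in the physics lab: scan the timer's asset label

TASK

We are taking stock of the lab's instruments: take the barcode scanner out of its holster and read the asset label on the timer (the sloping-front instrument with the red digital display). Hold the scanner about 10 cm from the label, pointing squarely at its middle with the scan line running across the bars, and keep it still for two seconds; then stand it back nose down in its holster and let go. Do not knock the scanner against the timer, and leave the other things on the bench where they are.

Things in the scene. Friction and masses are not known exactly. Their poses are not given: they have to be found in the camera images.
- scanner: loose black pistol-shaped barcode scanner, yellow band round its nose, 180 g, at first nose down in the holster. Origin: centre of its reading window, the nose's flat end face. Beam leaves along -z; scan line lies along y. Head 42 mm (x) x 60 mm (y; 52 behind the nose), to z = 100 mm. The handle leaves on the -x side, rising 12 deg towards +z. It reads by itself: no trigger to pull
- scanner_handle (a point): centre of the scanner's handle, at (-75, 0, 88) mm in the scanner's frame, same axes. The handle is a bar 34 mm wide along y (the width to grip), 34 mm deep, reaching to 128 mm from the head's axis; its centre is 96 mm above the bench while the scanner is in the holster, with free space below it
- holster: fixed grey cup for the scanner's nose on a steel base 120 x 96 x 8 mm. Origin: cup's centre, on the bench; z up. Cup floor 8 mm above the bench, inside 54 (x) x 72 (y) mm; 4 mm walls to 66 mm, flared lips to 78 mm; the -x wall only 44 mm high, to let the handle out. Scanner in place: axes of both agree (handle to -x), its origin at (0, 0, 8) mm
- timer: fixed dark blue-green desk instrument, 240 (x) x 220 (y) x 124 mm high, with a dark red display window. Origin: centre of its underside; front faces -x. The light grey front panel slopes 40 deg, from 40 mm high at x = -120 to 124 mm at x = -20; knobs beside the label stand 15 mm out. A white box is fixed on its flat top, to 172 mm high. Stands left or right of the supply
- timer_label: asset label on the timer's sloping panel: white, 70 mm wide (y) x 40 mm (x), black bars. Origin: centre of its face; x points up the slope, y across the panel (level), z out of it, 40 deg from vertical. The bars run along x, side by side along y, so the scan line must lie along y. It is at (-71, 58, 83) mm in the timer's frame
- supply: bystander: fixed power supply, same case, size, white box and label as the timer, but with two round white meters in place of the display
- oil_bottle: bystander: loose closed amber bottle, 54 mm across, 150 mm high, standing between the two instruments; origin at the centre of its base
- beaker: bystander: loose glass beaker, 74 mm across, 95 mm high; origin at the centre of its base
- stopwatch: bystander: loose black stopwatch lying flat, 58 mm across, 16 mm high; origin at the centre of its underside
- parts_box: bystander: loose white lidded box, 89 x 124 x 50 mm, on the bench at the left; origin at the centre of its underside
- ball_tin: bystander: loose round aluminium tin, 71 mm across, 36 mm high, on the bench at the right; origin at the centre of its underside
- screwdriver: bystander: loose screwdriver lying on the bench at the left
- magnet: bystander: loose red bar-shaped magnet holder, 120 mm long, 24 mm across, lying on the bench at the right
Things that resemble listed ones, but are neither listed nor needed, are in the scene too. Leave any blue look-alike of the scanner alone. Leave any blue or orange look-alike of the holster alone.

How it is judged:
By the outcome, as a careful person would: the job done as asked, in the order asked, and still so for the second after the job is handed in, with the robot touching nothing.
It also fails if it takes over 54 s, if anything falls off the work surface, if the arm or the gripper's body presses on something with over 40 N, if the wrist force passes 120 N, or if a joint passes its speed limit or range.

ROBOT

A 6-joint arm with a two-finger parallel gripper is mounted at the origin on the work surface. World frame = base frame: x ahead of the robot, y to its left, z up, the work surface at z = 0. Lengths are in m, angles in rad, forces in N, time in s.
With the tool pointing down it reaches from about 0.425 to 0.95 m from the base axis. Payload 14.7 kg.
Tool frame: the origin (TCP) lies at the very end of the fingers, on their centre line; the grasp point (between the pads) lies 19 mm behind it; z points along the fingers, x is the direction in which the jaws open and shut, and the axes are right-handed (so a half turn about z gives the same grasp; the last joint's range is limited). The gripper opens to 85 mm and grips with 20 to 120 N. Pads are 22 mm wide; open, the fingers measure 114 mm over their backs; the gripper's body (76 mm by 85 mm) begins 54 mm behind the grasp point. The pads swing forward as they close: fully open they stand 13 mm farther back than shut.
Start: joints at [-1.297, 0.48, 1.596, -0, 1.065, -0.047], TCP at [0.205, -0.617, 0.231] pointing down, gripper open.
Joint ranges: [-2.75, 2.75], [-0.82, 2.05], [0.23, 2.67], [-1.56, 4.7], [0.09, 2.69], [-2.92, 2.92]. Speed limits (rad/s): [1.89, 1.89, 2.39, 3.01, 3.01, 3.01].

INTERFACE

Orientations are given as a unit quaternion [x, y, z, w].
In Python, from cell import ctrl, viewer gives the robot as it stands.
- The arm moves only by the shell command python3 -m crank 'ROWS' [FORCE]. ROWS is JSON, a list of rows, each an object of numbers: "tx", "ty", "tz": the shift along the tool's x, y, z scaled (see below); "turn": the turn about the tool's z scaled (see below); "fingers": the finger opening in mm, from 0 to 85.4. In form: [{"tx": .., "ty": .., "tz": .., "turn": .., "fingers": ..}, ...]. A call has 1 to 8 rows; each row shifts and turns the pose as measured when the row begins, along the tool's axes as they then stand; what a row does not reach is not made up. The controller multiplies each number of a shift by 0.02 m and each number of a turn by 90 degrees. A row lasts 1/8 s, in which the tool goes at most 62.5 mm and 10.7 degrees, less where a joint would pass 70% of its speed; a pose out of reach is approached as far as the arm can. A call with a number of a shift or a turn outside -1 to 1 is refused whole. A call with a gripper value outside its range is refused whole. The fingers move at their own pace and stop on an object; FORCE is the grip in N (left out, the last holds). Time passes only in rows, so rows that do not move let the fingers close. It gives the time, the measured TCP pose, the force and the opening at its end, in the units of the state.
- ctrl.get_obs(): the state, without advancing time (a new reading comes with each control period).
- viewer.get_image(name): name is "side" or "top"; returns the picture (480x640x3 uint8, red, green, blue); there is no depth.
- viewer.camera_params(name): a dict with "vertical_fov" (degrees; the focal length in pixels is half the picture's height over the tangent of half this angle, whatever the lens; pixels are square), "cx", "cy" (the principal point, pixels), "origin" and "attitude" of the camera in the world. Camera axes: x right, y up, looking along -z (the intrinsics and any distortion apply to the point x, -y, -z); pixel columns grow to the right and rows downward; lengths in m; the calibration is good to about 2 mm. A picture is of the moment at which its call begins. camera_params takes no time and is no camera call.
- ctrl.close_job(): hands the job in, once; it reports no verdict.
The state is a dict: "t": time; "qpos": joint angles; "dq": joint speeds; "effort": joint torques, N m; "tool_pos": TCP position; "tool_rot": TCP orientation; "contact_force": force on the tool from outside, world axes, zero at the start; "torque": the same for the moment, N m; "finger_gap": finger opening in m.
Only numpy, scipy, OpenCV 4.12 (cv2) and the standard library are available. Lean on these libraries where they do the work, as an engineer would, in place of code of your own. Each camera call takes 0.05 s, during which the arm holds its last target. There are 200 camera calls.

## Working session

There is one attempt and no reset: what is moved stays moved. The work goes in short steps, Python scripts to look and compute and a shell command to move; the robot and the scene stay as the last step left them, time stands still between calls to the robot, and variables do not carry over. Pictures are saved under pics/ and viewed, about 8 in all and at most 12, crops included, and the job is handed in when it is done.

```bash
ls; mkdir -p pics; python3 - <<'E'
from cell import ctrl, viewer
import cv2
for n in("side","top"):
    print(n,viewer.camera_params(n)); cv2.imwrite(f"pics/{n}0.png",viewer.get_image(n)[:,:,::-1])
print(ctrl.get_obs())
E
```

```text
pics
side {'vertical_fov': 44.08838452281612, 'cx': 323.00796144853933, 'cy': 246.0402318284983, 'origin': array([ 0.31824733, -1.16772053,  1.03818695]), 'attitude': array([ 0.436721  , -0.03433761, -0.05460829,  0.89728124])}
top {'vertical_fov': 45.465842925583054, 'cx': 319.1140653515294, 'cy': 225.296656018607, 'origin': array([0.28778923, 0.03605933, 1.61569614]), 'attitude': array([-0.05379267,  0.04752076,  0.70604518, -0.70451993])}
{'t': 0.1, 'qpos': array([-1.29659139e+00,  4.80782121e-01,  1.59681570e+00, -4.69265738e-05,
        1.06508522e+00, -4.66035238e-02]), 'dq': array([ 4.64553448e-05, -1.52992200e-03, -1.20459350e-03,  1.18289673e-03,
        1.09739436e-03, -6.34791039e-04]), 'effort': array([ 1.68016744e-03, -9.52253437e+01, -4.31042182e+01, -2.72938433e-05,
        5.16654138e-03, -6.64151776e-05]), 'tool_pos': array([ 0.20487025, -0.61648087,  0.23072633]), 'tool_rot': array([ 8.10973205e-01, -5.85083039e-01, -4.39561696e-04, -3.23176076e-04]), 'contact_force': array([ 0.05069042,  0.74639258, -0.08354816]), 'torque': array([0.04604738, 0.00135496, 0.04968055]), 'finger_gap': 0.0849890647664932}
```

View pics/side0.png

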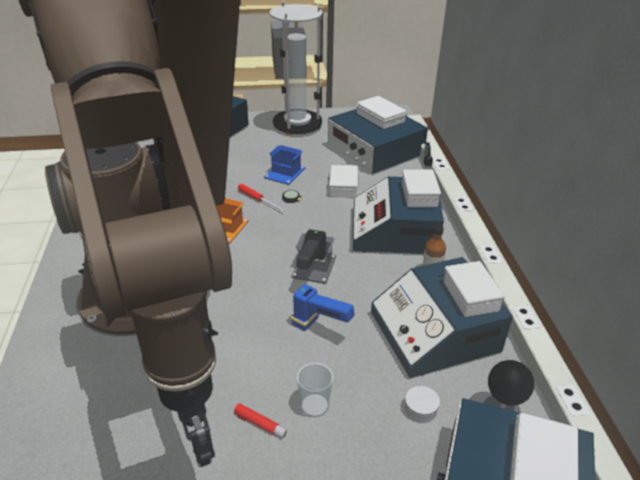

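View pics/top0.png

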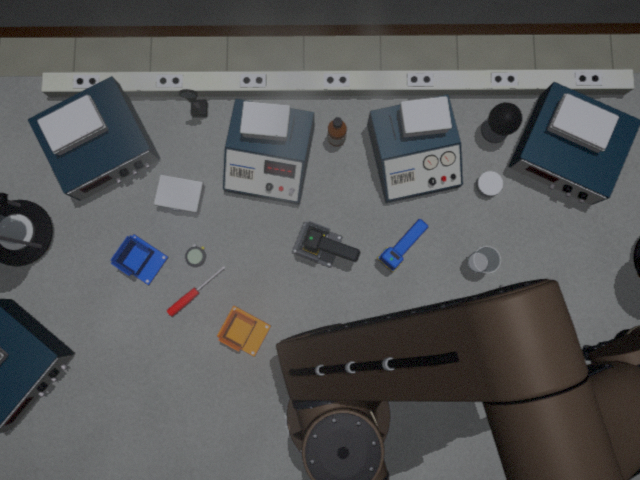

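The side picture shows the black scanner in the grey holster near (315,245) and the timer (red display) at about (395,215). In the top view the scanner head is at about (315,238) and the handle end at (358,255). The timer's label is at about (241,171).

```bash
cat > h.py <<'E'
import numpy as np, cv2
from scipy.spatial.transform import Rotation as R
from cell import ctrl, viewer
def cam(n):
    p=viewer.camera_params(n); return p,240/np.tan(np.radians(p['vertical_fov'])/2),R.from_quat(p['attitude'])
def proj(n,X):
    p,f,r=cam(n); c=r.inv().apply(np.atleast_2d(X)-p['origin']); return np.c_[p['cx']-f*c[:,0]/c[:,2],p['cy']+f*c[:,1]/c[:,2]]
def unproj(n,u,v,z):
    p,f,r=cam(n); d=r.apply([(u-p['cx'])/f,-(v-p['cy'])/f,-1]); return p['origin']+d*(z-p['origin'][2])/d[2]
E
python3 - <<'E'
from h import *
a=cv2.imread('pics/top0.png'); s=cv2.imread('pics/side0.png')
cv2.imwrite('pics/c1.png',cv2.resize(a[90:210,215:325],None,fx=5,fy=5,interpolation=cv2.INTER_CUBIC))
cv2.imwrite('pics/c2.png',cv2.resize(a[210:280,285:375],None,fx=8,fy=8,interpolation=cv2.INTER_CUBIC))
print(proj('top',[[0,0,0],[.2049,-.6165,.2307]]),proj('side',[[.2049,-.6165,.2307]]))
E
```

```text
[[337.8833559  414.91616867]
 [600.66205068 343.03150259]] [[197.22895259 444.17540269]]
```

View pics/c1.png

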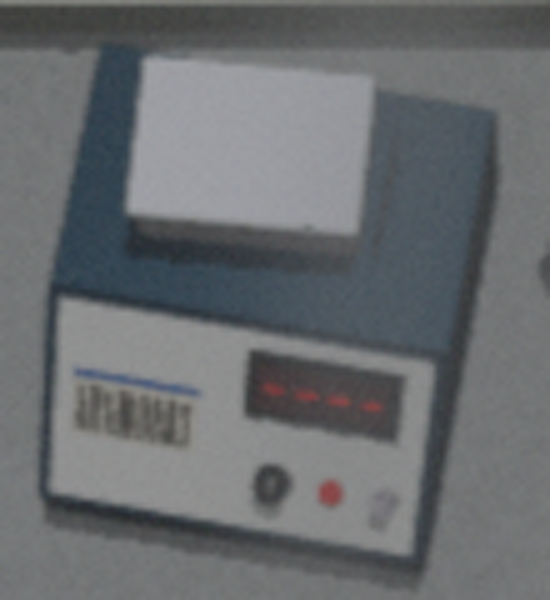

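View pics/c2.png

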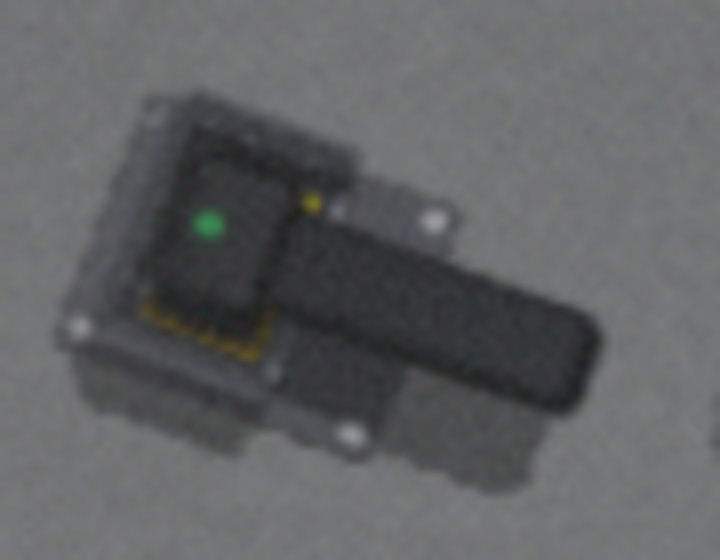

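The timer crop shows the panel corners at about (55,290), (440,355), (418,560) and (45,497), with the label at (135,410). In the scanner crop, the handle axis runs from (338,277) to (570,360), the green lamp is at (208,224) and the screws are at (81,328), (352,436) and (436,222). I'll fit both poses next.

```bash
cat > fit.py <<'E'
from h import *
from scipy.optimize import least_squares
def T(p,L): 
    c,s=np.cos(p[2]),np.sin(p[2]); L=np.atleast_2d(np.array(L,float))/1000
    return np.c_[p[0]+c*L[:,0]-s*L[:,1],p[1]+s*L[:,0]+c*L[:,1],L[:,2]]
# timer, c1: scale5 offset 215,90
px=np.array([[44,499],[424,568],[53,290],[447,355],[103,43],[497,112]])/5+[215,90]
L=[[-120,110,40],[-120,-110,40],[-20,110,124],[-20,-110,124],[120,110,124],[120,-110,124]]
r=least_squares(lambda p:(proj('top',T(p,L))-px).ravel(),[.7,.2,0]); tm=r.x
print('timer',tm,np.degrees(tm[2]),r.fun.reshape(-1,2).round(1).tolist())
# holster: scale 8, offset 285,210
px2=np.array([[81,328],[352,436],[436,222],[338,277],[585,364]])/8+[285,210]
def f(p):
    sx,sy=p[3]*100,p[4]*100
    q=proj('top',T(p,[[sx,sy,9],[-sx,sy,9],[-sx,-sy,9]]))  # assignment fixed below
    return q
def res(p):
    sx,sy=p[3]*100,p[4]*100
    q=proj('top',T(p,[[sx,sy,9],[-sx,sy,9],[-sx,-sy,9],[-30,0,104],[-128,0,122]]))
    d=q-px2
    # handle near point: only across handle axis counts
    a=q[4]-q[3];a/=np.linalg.norm(a);n=np.array([-a[1],a[0]])
    return np.r_[d[:3].ravel(),d[3]@n,d[4]@n,.5*d[4]@a]
best=None
for y in np.arange(-3,3.2,.5):
    r=least_squares(res,[.45,.05,y,.5,.4]); 
    if best is None or r.cost<best.cost: best=r
h=best.x; print('holster',h,np.degrees(h[2]),best.fun.round(2), 'lamp',proj('top',T(h,[[0,0,108]])), 'seen',np.array([208,224])/8+[285,210])
np.save('p.npy',np.array([tm,h[:3]]))
def draw(n,f,roi,k,new=False):
    im=cv2.imread(f);x0,y0,x1,y1=roi
    im=cv2.resize(im[y0:y1,x0:x1],None,fx=k,fy=k,interpolation=cv2.INTER_CUBIC)
    def poly(p,L,c,cl=True): cv2.polylines(im,[np.round((proj(n,T(p,L))-[x0,y0]+.5)*k).astype(int)],cl,c,1)
    poly(tm,[L[0],L[1],L[3],L[2]],(0,255,0));poly(tm,[L[2],L[3],L[5],L[4]],(0,255,0))
    a=np.radians(40);e=lambda u,v:[-71+u*np.cos(a),58+v,83+u*np.sin(a)]
    poly(tm,[e(20,35),e(20,-35),e(-20,-35),e(-20,35)],(0,0,255))
    b=lambda x,y,z:[[x,y,z],[-x,y,z],[-x,-y,z],[x,-y,z]]
    poly(h,b(60,48,8),(255,255,0));poly(h,b(21,26,108),(0,255,255));poly(h,b(31,40,66),(255,0,255))
    poly(h,[[-128,17,124],[-128,-17,124],[-30,-17,104],[-30,17,104]],(0,255,0))
    return im
A=draw('top','pics/top0.png',(220,90,380,290),3); B=draw('side','pics/side0.png',(270,160,450,360),3)
B=cv2.resize(B,(320,356)) if 0 else B[:,:320*1+220]
im=np.zeros((600,800,3),np.uint8); A=A[:,:];B=B[:, :]
o=np.hstack([A,B]); cv2.imwrite('pics/ov.png',cv2.resize(o,(800,int(o.shape[0]*800/o.shape[1]))))
E
python3 fit.py
```

```text
timer [ 0.71474272  0.19003363 -0.17895298] -10.253250517422243 [[-0.8, 0.2], [0.2, -0.1], [-0.6, -0.3], [1.1, 0.6], [-0.4, -0.1], [0.4, -0.4]]
holster [0.46566882 0.05663166 1.20123476 0.5188658  0.40303483] 68.82568209458404 [-0.61  0.01 -0.07 -0.27 -0.37 -0.14 -0.11  0.12  2.08] lamp [[316.37044564 240.18656656]] seen [311. 238.]
```

View pics/ov.png

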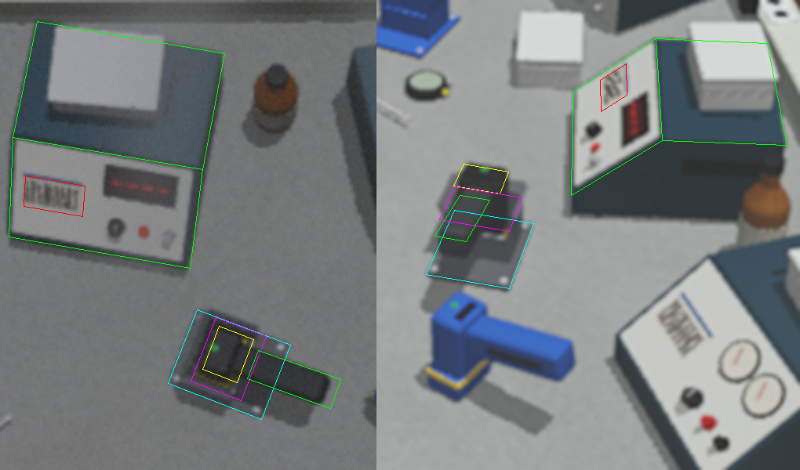

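The timer fit is good and its label outline lands on the bars. The holster's base matches the screws, but the head and handle lie about 9 mm further along +x, so the cup isn't centred on its base. I'll enlarge the side view to settle this.

```bash
python3 - <<'E'
from h import *
s=cv2.imread('pics/side0.png')[222:292,280:350]
s=cv2.resize(s,None,fx=8,fy=8,interpolation=cv2.INTER_CUBIC)
s=np.clip(255*(s/255.)**.5,0,255).astype(np.uint8)
cv2.imwrite('pics/c3.png',s)
E
```

```text
(no output)
```

View pics/c3.png

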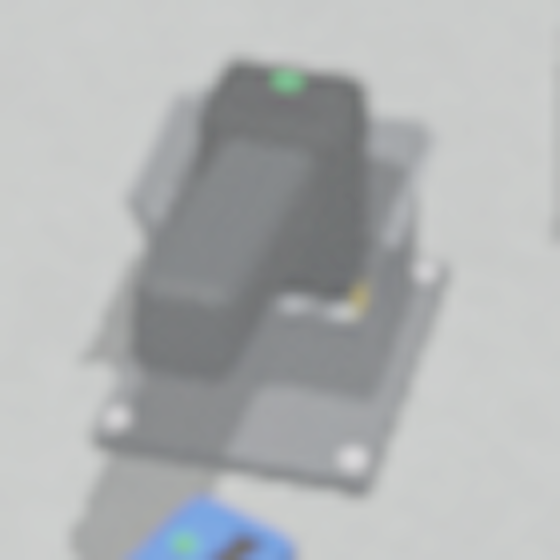

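```bash
cat > fit2.py <<'E'
from h import *
from scipy.optimize import least_squares
def T(p,L): 
    c,s=np.cos(p[2]),np.sin(p[2]); L=np.atleast_2d(np.array(L,float))/1000
    return np.c_[p[0]+c*L[:,0]-s*L[:,1],p[1]+s*L[:,0]+c*L[:,1],L[:,2]]
t=lambda a:np.array(a)/8+[285,210]-.5
s=lambda a:np.array(a)/8+[280,222]-.5
a=np.radians(12)
def feats(p):
    b=p[3]*1000; d=p[4]*1000
    c=np.array([-75-d*np.cos(a),0,96+d*np.sin(a)]); n=17*np.array([np.sin(a),0,np.cos(a)]); w=np.array([0,17,0])
    F=[('top',[b+52,40,9],t([81,328])),('top',[b-52,40,9],t([352,436])),('top',[b-52,-40,9],t([436,222])),
     ('side',[b-52,40,9],s([117,417])),('side',[b-52,-40,9],s([352,458])),('side',[b+52,-40,9],s([425,270])),
     ('side',[21,26,107],s([232,62])),('side',[21,-26,107],s([365,76])),
     ('side',c+n+w,s([138,290])),('side',c+n-w,s([240,303])),('side',c-n+w,s([138,368])),('side',c-n-w,s([235,380])),
     ('top',c+n+w,t([572,408])),('top',c+n-w,t([600,318])),
     ('top',[21,26,107],t([148,300])),('top',[21,-26,107],t([190,150]))]
    return F
res=lambda p:np.concatenate([(proj(n,T(p,X))-q)[0] for n,X,q in feats(p)])
r=least_squares(res,[.4657,.0566,1.2,-.01,.04],loss='soft_l1'); p=r.x
print(p,np.degrees(p[2])); print(res(p).reshape(-1,2).round(1).tolist())
print('handle',T(p,[-75,0,96]))
P=np.load('p.npy');P[1]=p[:3];np.save('p.npy',P)
E
python3 fit2.py
```

```text
[ 0.46762709  0.06357184  1.21989679 -0.00601915  0.05142849] 69.89493768825882
[[-0.4, 0.8], [0.4, -0.0], [-0.5, 0.1], [0.4, 0.6], [0.4, 0.2], [-0.4, -0.4], [-1.8, -1.1], [0.8, -0.1], [-0.6, -0.9], [0.2, -0.4], [-1.1, 1.5], [0.1, 2.2], [-0.7, 0.2], [0.1, -0.8], [-0.1, -1.0], [1.5, -0.5]]
handle [[ 0.44184639 -0.00685795  0.096     ]]
```

Fit residuals are about 1 px (2–3 mm). The holster is at (0.468, 0.064) with yaw 69.9°, and the handle is at (0.442, -0.007, 0.096), which agrees with the side view. I'll turn the jaws to azimuth -20° and go above the handle.

```bash
python3 -m crank '[{"tx":0.3,"ty":-0.95,"turn":-0.1144},{"tx":0.48,"ty":-0.88,"turn":-0.1144},{"tx":0.63,"ty":-0.78,"turn":-0.1144},{"tx":0.76,"ty":-0.65,"turn":-0.1144},{"tx":0.86,"ty":-0.5,"turn":-0.1144},{"tx":-0.13,"ty":-1},{"tx":-0.13,"ty":-1},{"tx":-0.13,"ty":-1}]'
python3 -m crank '[{"tx":-0.13,"ty":-1},{"tx":-0.13,"ty":-1},{"tx":-0.13,"ty":-1},{"tx":-0.13,"ty":-1},{"tx":-0.13,"ty":-1},{"tx":-0.13,"ty":-1},{"tx":-0.13,"ty":-1},{"tx":-0.13,"ty":-1}]'
cat > w.py <<'E'
from h import *
import sys
# w.py x y z : remaining shift in tool units to world point for TCP
o=ctrl.get_obs(); r=R.from_quat(o['tool_rot']); M=r.as_matrix()
print('t',round(o['t'],2),'pos',o['tool_pos'].round(4),'xaz',np.degrees(np.arctan2(M[1,0],M[0,0])).round(2),'zdir',M[:,2].round(4),'q',o['qpos'].round(3),'F',o['contact_force'].round(1),'gap',round(o['finger_gap'],4))
if len(sys.argv)>3: print('units',(r.inv().apply(np.array(list(map(float,sys.argv[1:4])))-o['tool_pos'])/.02).round(2))
E
python3 w.py 0.442 -0.007 0.231
```

```text
t 0.1 pos [ 0.2049 -0.6165  0.2307] xaz -71.62 zdir [-3.e-04  1.e-03 -1.e+00] q [-1.297  0.481  1.597 -0.     1.065 -0.047] F [ 0.1  0.7 -0.1] gap 0.085
units [-2.518e+01 -2.086e+01  1.000e-02]$[0]: bad value
$[0]: bad value
```

```bash
python3 -m crank '[{"tx":0.3,"ty":-0.95,"tz":0,"turn":-0.1144,"fingers":85},{"tx":0.48,"ty":-0.88,"tz":0,"turn":-0.1144,"fingers":85},{"tx":0.63,"ty":-0.78,"tz":0,"turn":-0.1144,"fingers":85},{"tx":0.76,"ty":-0.65,"tz":0,"turn":-0.1144,"fingers":85},{"tx":0.86,"ty":-0.5,"tz":0,"turn":-0.1144,"fingers":85},{"tx":-0.13,"ty":-1,"tz":0,"turn":0,"fingers":85}]'
python3 w.py 0.442 -0.007 0.231
```

```text
t: 0.85
tool_pos: [0.3107, -0.5949, 0.2281]
tool_rot: [0.987, -0.161, -0.001, -0.002]
contact_force: [-0.3, 1.5, -0.6]
finger_gap: 0.0854
t 0.85 pos [ 0.3107 -0.5949  0.2281] xaz -18.5 zdir [-0.0019  0.0047 -1.    ] q [-1.135  0.516  1.542  0.     1.089 -0.812] F [-0.3  1.5 -0.6] gap 0.0854
units [-3.110e+00 -2.996e+01 -2.000e-02]
```

```bash
python3 -m crank '[{"tx":-0.1,"ty":-1,"tz":0,"turn":0.018,"fingers":85},{"tx":-0.1,"ty":-1,"tz":0,"turn":0,"fingers":85},{"tx":-0.1,"ty":-1,"tz":0,"turn":0,"fingers":85},{"tx":-0.1,"ty":-1,"tz":0,"turn":0,"fingers":85},{"tx":-0.1,"ty":-1,"tz":0,"turn":0,"fingers":85},{"tx":-0.1,"ty":-1,"tz":0,"turn":0,"fingers":85},{"tx":-0.1,"ty":-1,"tz":0,"turn":0,"fingers":85},{"tx":-0.1,"ty":-1,"tz":0,"turn":0,"fingers":85}]'
python3 -m crank '[{"tx":-0.1,"ty":-1,"tz":0,"turn":0,"fingers":85},{"tx":-0.1,"ty":-1,"tz":0,"turn":0,"fingers":85},{"tx":-0.1,"ty":-1,"tz":0,"turn":0,"fingers":85},{"tx":-0.1,"ty":-1,"tz":0,"turn":0,"fingers":85},{"tx":-0.1,"ty":-1,"tz":0,"turn":0,"fingers":85},{"tx":-0.1,"ty":-1,"tz":0,"turn":0,"fingers":85},{"tx":-0.1,"ty":-1,"tz":0,"turn":0,"fingers":85},{"tx":-0.1,"ty":-1,"tz":0,"turn":0,"fingers":85}]' >/dev/null
python3 w.py 0.442 -0.007 0.231
```

```text
t: 1.85
tool_pos: [0.3522, -0.4293, 0.228]
tool_rot: [0.985, -0.174, -0.002, -0.003]
contact_force: [-0.0, 0.2, -0.0]
finger_gap: 0.0851
t 2.85 pos [ 0.3946 -0.2626  0.2291] xaz -20.07 zdir [-0.0019  0.0058 -1.    ] q [-0.654  0.24   1.986  0.004  0.921 -0.306] F [-0.2 -0.7  0.8] gap 0.0853
units [ -2.16 -12.82  -0.02]
```

```bash
python3 -m crank '[{"tx":-0.18,"ty":-1,"tz":0,"turn":0,"fingers":85},{"tx":-0.18,"ty":-1,"tz":0,"turn":0,"fingers":85},{"tx":-0.18,"ty":-1,"tz":0,"turn":0,"fingers":85},{"tx":-0.18,"ty":-1,"tz":0,"turn":0,"fingers":85},{"tx":-0.18,"ty":-1,"tz":0,"turn":0,"fingers":85},{"tx":-0.18,"ty":-1,"tz":0,"turn":0,"fingers":85},{"tx":-0.18,"ty":-1,"tz":0,"turn":0,"fingers":85},{"tx":-0.18,"ty":-1,"tz":0,"turn":0,"fingers":85}]' >/dev/null
python3 -m crank '[{"tx":-0.18,"ty":-1,"tz":0,"turn":0,"fingers":85},{"tx":-0.18,"ty":-1,"tz":0,"turn":0,"fingers":85},{"tx":-0.18,"ty":-1,"tz":0,"turn":0,"fingers":85},{"tx":-0.18,"ty":-0.5,"tz":0,"turn":0,"fingers":85}]' >/dev/null
python3 w.py 0.442 -0.007 0.231
```

```text
t 4.35 pos [ 0.4331 -0.0156  0.2308] xaz -19.99 zdir [-1.0e-04  5.3e-03 -1.0e+00] q [-0.11   0.177  2.067  0.007  0.899  0.234] F [ 0.7  0.8 -0.5] gap 0.085
units [ 0.27 -0.55 -0.01]
```

Before grasping, a short empty-handed test: does pushing past the reach limit tilt the tool? It has to tilt 40° for the label, and rows offer no tilt command.

```bash
python3 -m crank '[{"tx":-0.94,"ty":0.34,"tz":0,"turn":0,"fingers":85},{"tx":-0.94,"ty":0.34,"tz":0,"turn":0,"fingers":85},{"tx":-0.94,"ty":0.34,"tz":0,"turn":0,"fingers":85},{"tx":-0.94,"ty":0.34,"tz":0,"turn":0,"fingers":85}]' >/dev/null
python3 w.py 0.442 -0.007 0.231
```

```text
t 4.85 pos [ 0.35   -0.0144  0.2306] xaz -19.91 zdir [ 2.e-04  5.e-03 -1.e+00] q [-0.133  0.05   2.221  0.007  0.871  0.21 ] F [-0.4 -0.1  0.1] gap 0.0849
units [ 4.2  -1.91 -0.02]
```

The arm still reaches r = 0.35 at this height with no tilt. I'll test the outward limit later while carrying the scanner high. Now the grasp.

```bash
python3 -m crank '[{"tx":0.94,"ty":-0.34,"tz":0,"turn":0,"fingers":70},{"tx":0.94,"ty":-0.34,"tz":0,"turn":0,"fingers":70},{"tx":0.94,"ty":-0.34,"tz":0,"turn":0,"fingers":70},{"tx":0.94,"ty":-0.34,"tz":0,"turn":0,"fingers":70},{"tx":0.25,"ty":-0.5,"tz":0,"turn":0,"fingers":70},{"tx":0,"ty":0,"tz":0.6,"turn":0,"fingers":70}]' >/dev/null
python3 w.py 0.442 -0.007 0.077
```

```text
t 5.6 pos [ 0.4429 -0.0066  0.2185] xaz -20.01 zdir [ 0.0026  0.0046 -1.    ] q [-0.087  0.206  2.066  0.006  0.868  0.258] F [ 0.4  0.4 -0. ] gap 0.0705
units [-0.04  0.07  7.08]
```

```bash
python3 -m crank '[{"tx":-0.03,"ty":0.07,"tz":1,"turn":0,"fingers":70},{"tx":0,"ty":0,"tz":1,"turn":0,"fingers":70},{"tx":0,"ty":0,"tz":1,"turn":0,"fingers":70},{"tx":0,"ty":0,"tz":1,"turn":0,"fingers":70},{"tx":0,"ty":0,"tz":1,"turn":0,"fingers":70},{"tx":0,"ty":0,"tz":0.9,"turn":0,"fingers":70}]' >/dev/null
python3 w.py 0.442 -0.007 0.077
```

```text
t 6.35 pos [ 0.4366 -0.0061  0.0934] xaz -19.91 zdir [-0.0019  0.0048 -1.    ] q [-0.087  0.411  2.198  0.009  0.535  0.252] F [0.9 0.  0.2] gap 0.0699
units [ 0.27 -0.05  0.82]
```

```bash
python3 - <<'E'
from h import *
T=viewer.get_image('top')[215:275,295:375,::-1]; S=viewer.get_image('side')[212:292,270:370,::-1]
T=cv2.resize(T,(400,300),interpolation=cv2.INTER_CUBIC); S=cv2.resize(S,(400,320),interpolation=cv2.INTER_CUBIC)[:300]
cv2.imwrite('pics/g.png',np.hstack([T,S]))
E
```

```text
(no output)
```

View pics/g.png

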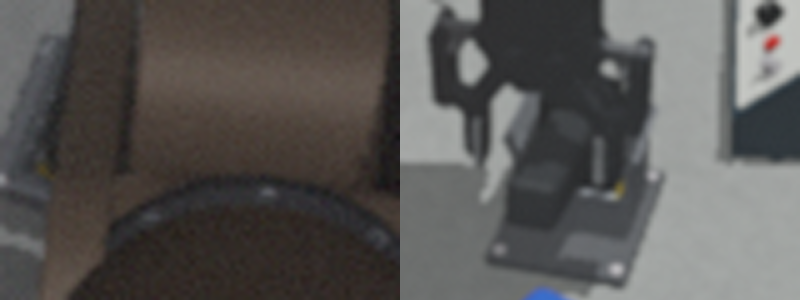

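The side crop shows the open fingers on either side of the handle, at x≈480 and 598 with the handle at 510–580. I'll settle the position and close at 60 N.

```bash
python3 -m crank '[{"tx":0.27,"ty":-0.05,"tz":0.75,"turn":0,"fingers":70},{"tx":0,"ty":0,"tz":0,"turn":0,"fingers":20},{"tx":0,"ty":0,"tz":0,"turn":0,"fingers":20},{"tx":0,"ty":0,"tz":0,"turn":0,"fingers":20},{"tx":0,"ty":0,"tz":0,"turn":0,"fingers":20}]' 60 
python3 w.py 0.442 -0.007 0.077
```

```text
t: 7.08
tool_pos: [0.4402, -0.0067, 0.0794]
tool_rot: [0.985, -0.173, -0.003, -0.002]
contact_force: [0.9, 0.4, -1.8]
finger_gap: 0.0335
t 7.08 pos [ 0.4402 -0.0067  0.0794] xaz -19.88 zdir [-0.0042  0.0049 -1.    ] q [-0.088  0.443  2.198  0.009  0.505  0.251] F [ 0.9  0.4 -1.8] gap 0.0335
units [ 0.09 -0.02  0.12]
```

```bash
python3 - <<'E'
from h import *
o=ctrl.get_obs(); np.savez('grasp.npz',pos=o['tool_pos'],rot=o['tool_rot'])
E
python3 -m crank '[{"tx":0,"ty":0,"tz":-1,"turn":0,"fingers":20},{"tx":0,"ty":0,"tz":-1,"turn":0,"fingers":20},{"tx":0,"ty":0,"tz":-1,"turn":0,"fingers":20},{"tx":0,"ty":0,"tz":-1,"turn":0,"fingers":20},{"tx":0,"ty":0,"tz":-1,"turn":0,"fingers":20},{"tx":0,"ty":0,"tz":-1,"turn":0,"fingers":20}]'
python3 w.py 0.94 -0.14 0.45
```

```text
t: 7.82
tool_pos: [0.4383, -0.007, 0.2028]
tool_rot: [0.985, -0.173, -0.004, -0.002]
contact_force: [0.0, 0.3, -2.3]
finger_gap: 0.0337
t 7.83 pos [ 0.4383 -0.007   0.2028] xaz -19.87 zdir [-0.0079  0.0051 -1.    ] q [-0.089  0.227  2.086  0.006  0.837  0.254] F [ 0.   0.3 -2.3] gap 0.0337
units [ 25.74  -2.3  -12.59]
```

```bash
python3 -m crank '[{"tx":1,"ty":-0.1,"tz":-1,"turn":0,"fingers":20},{"tx":1,"ty":-0.1,"tz":-1,"turn":0,"fingers":20},{"tx":1,"ty":-0.1,"tz":-1,"turn":0,"fingers":20},{"tx":1,"ty":-0.1,"tz":-1,"turn":0,"fingers":20},{"tx":1,"ty":-0.1,"tz":-1,"turn":0,"fingers":20},{"tx":1,"ty":-0.1,"tz":-1,"turn":0,"fingers":20},{"tx":1,"ty":-0.1,"tz":-1,"turn":0,"fingers":20},{"tx":1,"ty":-0.1,"tz":-1,"turn":0,"fingers":20}]' >/dev/null
python3 -m crank '[{"tx":1,"ty":-0.1,"tz":-0.5,"turn":0,"fingers":20},{"tx":1,"ty":-0.1,"tz":-0.5,"turn":0,"fingers":20},{"tx":1,"ty":-0.1,"tz":-0.5,"turn":0,"fingers":20},{"tx":1,"ty":-0.1,"tz":-0.5,"turn":0,"fingers":20},{"tx":1,"ty":-0.1,"tz":-0.5,"turn":0,"fingers":20},{"tx":1,"ty":-0.1,"tz":-0.5,"turn":0,"fingers":20},{"tx":1,"ty":-0.1,"tz":-0.5,"turn":0,"fingers":20},{"tx":1,"ty":-0.1,"tz":-0.5,"turn":0,"fingers":20}]' >/dev/null
python3 w.py 0.94 -0.14 0.45
```

```text
t 9.82 pos [ 0.7542 -0.0881  0.4484] xaz -19.81 zdir [-0.0148  0.0053 -0.9999] q [-0.158  0.562  0.942  0.003  1.653  0.188] F [-0.2  0.1 -1.6] gap 0.0335
units [ 9.61 -0.71 -0.23]
```

```bash
python3 -m crank '[{"tx":1,"ty":-0.1,"tz":0,"turn":0,"fingers":20},{"tx":1,"ty":-0.1,"tz":0,"turn":0,"fingers":20},{"tx":1,"ty":-0.1,"tz":0,"turn":0,"fingers":20},{"tx":1,"ty":-0.1,"tz":0,"turn":0,"fingers":20},{"tx":1,"ty":-0.1,"tz":0,"turn":0,"fingers":20},{"tx":1,"ty":-0.1,"tz":0,"turn":0,"fingers":20},{"tx":1,"ty":-0.1,"tz":0,"turn":0,"fingers":20}]' >/dev/null
python3 w.py 0.94 -0.14 0.45
python3 -m crank '[{"tx":1,"ty":-0.1,"tz":0,"turn":0,"fingers":20},{"tx":1,"ty":-0.1,"tz":0,"turn":0,"fingers":20},{"tx":1,"ty":-0.1,"tz":0,"turn":0,"fingers":20}]' >/dev/null
python3 w.py 0.94 -0.14 0.45
```

```text
t 10.7 pos [ 0.8894 -0.1227  0.4435] xaz -19.8 zdir [-0.016   0.0052 -0.9999] q [-0.172  0.936  0.234  0.003  1.988  0.175] F [52.  -9.2 57.2] gap 0.0334
units [ 2.67 -0.04 -0.37]
t 11.07 pos [ 0.9137 -0.1327  0.4203] xaz -19.81 zdir [ 1.900e-02  2.000e-04 -9.998e-01] q [-0.179  0.961  0.235  0.004  1.927  0.168] F [ 0.5 -0.2 -2.6] gap 0.0333
units [ 1.39 -0.11 -1.46]
```

At the elbow limit (q3 = 0.23) the tool does begin to tilt outward. I'll push out and up and measure the tilt per row.

```bash
python3 -m crank '[{"tx":0.5,"ty":-0.1,"tz":-0.8,"turn":0,"fingers":20},{"tx":0.7,"ty":-0.1,"tz":-0.8,"turn":0,"fingers":20},{"tx":1,"ty":-0.1,"tz":-1,"turn":0,"fingers":20}]' 
python3 w.py 0.94 -0.14 0.45
python3 -m crank '[{"tx":1,"ty":-0.1,"tz":-1,"turn":0,"fingers":20},{"tx":1,"ty":-0.1,"tz":-1,"turn":0,"fingers":20},{"tx":1,"ty":-0.1,"tz":-1,"turn":0,"fingers":20}]' 
python3 w.py 0.94 -0.14 0.45
```

```text
t: 11.45
tool_pos: [0.9137, -0.1358, 0.4544]
tool_rot: [0.985, -0.172, 0.034, -0.002]
contact_force: [-0.0, 0.2, -2.0]
finger_gap: 0.0335
t 11.45 pos [ 0.9137 -0.1358  0.4544] xaz -19.83 zdir [ 0.0683 -0.0071 -0.9976] q [-0.183  0.924  0.235  0.006  1.914  0.165] F [-0.   0.2 -2. ] gap 0.0335
units [ 1.29 -0.24  0.31]
t: 11.82
tool_pos: [0.9147, -0.1423, 0.4925]
tool_rot: [0.983, -0.172, 0.066, -0.003]
contact_force: [-0.5, 0.7, -1.7]
finger_gap: 0.0332
t 11.82 pos [ 0.9147 -0.1423  0.4925] xaz -19.91 zdir [ 0.1299 -0.0167 -0.9914] q [-0.19   0.884  0.236  0.009  1.891  0.159] F [-0.5  0.7 -1.7] gap 0.0332
units [ 0.87 -0.47  2.27]
```

This works: about 1.2° of tilt per row at small forces, so I'll continue.

```bash
python3 -m crank '[{"tx":1,"ty":0,"tz":-1,"turn":0,"fingers":20},{"tx":1,"ty":0,"tz":-1,"turn":0,"fingers":20},{"tx":1,"ty":0,"tz":-1,"turn":0,"fingers":20},{"tx":1,"ty":0,"tz":-1,"turn":0,"fingers":20},{"tx":1,"ty":0,"tz":-1,"turn":0,"fingers":20},{"tx":1,"ty":0,"tz":-1,"turn":0,"fingers":20},{"tx":1,"ty":0,"tz":-1,"turn":0,"fingers":20},{"tx":1,"ty":0,"tz":-1,"turn":0,"fingers":20}]' 
python3 w.py 0.94 -0.14 0.45
cat > kin.py <<'E'
from h import *
from scipy.optimize import least_squares
D=[([-1.297,.4808,1.5968,0,1.0651],[.2049,-.6165,.2307]),([-1.135,.516,1.542,0,1.089],[.3107,-.5949,.2281]),([-.654,.24,1.986,.004,.921],[.3946,-.2626,.2291]),([-.133,.05,2.221,.007,.871],[.35,-.0144,.2306]),([-.088,.443,2.198,.009,.505],[.4402,-.0067,.0794]),([-.158,.562,.942,.003,1.653],[.7542,-.0881,.4484]),([-.179,.961,.235,.004,1.927],[.9137,-.1327,.4203]),([-.19,.884,.236,.009,1.891],[.9147,-.1423,.4925])]
def fk(k,q):
    x0,z0,L1,L2,e,L3,d=k; a=q[1]+q[2]; b=a+q[4]
    r=x0+L1*np.sin(q[1])+L2*np.sin(a)+e*np.cos(a)+L3*np.sin(b); z=z0+L1*np.cos(q[1])+L2*np.cos(a)-e*np.sin(a)+L3*np.cos(b)
    c,s=np.cos(q[0]),np.sin(q[0]); return np.array([c*r-s*d,s*r+c*d,z]),b
r=least_squares(lambda k:np.concatenate([fk(k,q)[0]-p for q,p in D]),[0,.4,.45,.4,0,.3,.03]); K=r.x
if __name__=='__main__':
    print(K.round(4),abs(r.fun).max())
    # q5=.09, vertical: locus
    for q3 in np.arange(2.0,2.68,.1):
        p,b=fk(K,[0,np.pi-.09-q3,q3,0,.09]); print(round(q3,2),p.round(3))
E
python3 kin.py
```

```text
t: 12.82
tool_pos: [0.9029, -0.1713, 0.595]
tool_rot: [0.975, -0.171, 0.143, -0.003]
contact_force: [-0.8, 0.0, -1.2]
finger_gap: 0.0334
t 12.82 pos [ 0.9029 -0.1713  0.595 ] xaz -20.31 zdir [ 0.2795 -0.043  -0.9592] q [-0.229  0.777  0.236  0.022  1.843  0.126] F [-0.8  0.  -1.2] gap 0.0334
units [-0.86 -1.69  7.41]
[-1.000e-04  3.181e-01  5.973e-01  4.451e-01  3.280e-02  3.720e-01
  3.170e-02] 0.0012822515598595319
2.0 [ 0.526  0.032 -0.204]
2.1 [ 0.494  0.032 -0.154]
2.2 [ 0.457  0.032 -0.107]
2.3 [ 0.415  0.032 -0.064]
2.4 [ 0.369  0.032 -0.025]
2.5 [0.32  0.032 0.008]
2.6 [0.268 0.032 0.037]
```

```bash
python3 -m crank '[{"tx":1,"ty":0,"tz":-1,"turn":0,"fingers":20},{"tx":1,"ty":0,"tz":-1,"turn":0,"fingers":20},{"tx":1,"ty":0,"tz":-1,"turn":0,"fingers":20},{"tx":1,"ty":0,"tz":-1,"turn":0,"fingers":20},{"tx":1,"ty":0,"tz":-0.8,"turn":0,"fingers":20},{"tx":1,"ty":0,"tz":-0.6,"turn":0,"fingers":20},{"tx":1,"ty":0,"tz":-0.6,"turn":0,"fingers":20},{"tx":1,"ty":0,"tz":-0.6,"turn":0,"fingers":20}]' 
python3 w.py
cat > sim.py <<'E'
from kin import *
lo=np.array([-.82,.235,.09]);hi=np.array([2.05,2.665,2.69])
def step(q,dr,dz,w):
    Q=lambda v:[0,v[0],v[1],0,v[2]]
    p,b=fk(K,Q(q)); t=p+[dr,0,dz]
    f=lambda v:np.r_[(fk(K,Q(v))[0]-t)[[0,2]],w*(fk(K,Q(v))[1]-b)]
    return least_squares(f,np.clip(q,lo+1e-6,hi-1e-6),bounds=(lo,hi)).x
if __name__=='__main__':
    for w in(.1,.2,.4,.8):
        q=np.array([.924,.2355,1.914])
        for i in range(11):
            tau=np.pi-q.sum(); c,s=np.cos(tau),np.sin(tau)
            # tx~outward*.94, tz
            q=step(q,.0188*c-.02*s,.0188*s+.02*c,w)
        print(w,q.round(3),np.degrees(np.pi-q.sum()),'actual .777 .236 1.843  16.5deg')
E
python3 sim.py
```

```text
t: 13.82
tool_pos: [0.8908, -0.1954, 0.6828]
tool_rot: [0.962, -0.169, 0.215, -0.001]
contact_force: [0.5, -0.1, -1.2]
finger_gap: 0.0329
t 13.82 pos [ 0.8908 -0.1954  0.6828] xaz -20.93 zdir [ 0.4148 -0.0708 -0.9071] q [-0.266  0.689  0.236  0.042  1.784  0.099] F [ 0.5 -0.1 -1.2] gap 0.0329
0.1 [0.715 0.235 1.477] 40.96110646567936 actual .777 .236 1.843  16.5deg
0.2 [0.725 0.235 1.562] 35.51040948582626 actual .777 .236 1.843  16.5deg
0.4 [0.757 0.235 1.744] 23.248256213416216 actual .777 .236 1.843  16.5deg
0.8 [0.801 0.235 1.911] 11.108374820262053 actual .777 .236 1.843  16.5deg
```

```bash
cat > s2.py <<'E'
from sim import *
w=.55
def run(q,tx,tz,n):
    for i in range(n):
        tau=np.pi-q.sum();c,s=np.cos(tau),np.sin(tau)   # tool 'outward' axis (c,s), tool z (s,-c)
        q=step(q,.02*(tx*c+tz*s),.02*(tx*s-tz*c),w)
    return q
show=lambda q:(q.round(2),fk(K,[0,q[0],q[1],0,q[2]])[0][[0,2]].round(3),round(np.degrees(np.pi-q.sum()),1))
q=np.array([.689,.236,1.784])
for tx,tz in((1,-1),(1,-.5),(1,0),(.5,-1),(1,.5),(0,-1)): print('out',tx,tz,show(run(q,tx,tz,10)))
Q=lambda v:fk(K,[0,v[0],v[1],0,v[2]])
for r0,z0 in((.45,.3),(.5,.2),(.45,.2),(.55,.3),(.4,.35)):
    f=lambda v:np.r_[(Q(v)[0]-[r0,0,z0])[[0,2]],Q(v)[1]-np.pi+.7]
    s=least_squares(f,[0,2.,.5],bounds=(lo,hi)); 
    print('start',r0,z0,show(s.x),s.cost)
    for tx,tz in((-1,0),(-1,1),(-1,-1),(0,1)): 
        print('   ',tx,tz,show(run(s.x,tx,tz,8)),show(run(s.x,tx,tz,16)),show(run(s.x,tx,tz,24)))
E
python3 s2.py
```

```text
out 1 -1 (array([0.54, 0.24, 1.73]), array([0.865, 0.826]), np.float64(36.7))
out 1 -0.5 (array([0.63, 0.24, 1.66]), array([0.927, 0.76 ]), np.float64(35.2))
out 1 0 (array([0.72, 0.24, 1.59]), array([0.985, 0.689]), np.float64(34.1))
out 0.5 -1 (array([0.52, 0.24, 1.82]), array([0.828, 0.821]), np.float64(32.4))
out 1 0.5 (array([0.81, 0.24, 1.51]), array([1.039, 0.613]), np.float64(33.3))
out 0 -1 (array([0.5 , 0.24, 1.91]), array([0.787, 0.822]), np.float64(28.3))
start 0.45 0.3 (array([-0.16,  2.47,  0.14]), array([0.45, 0.3 ]), np.float64(40.1)) 1.2450722934497712e-21
    -1 0 (array([-0.32,  2.66,  0.16]), array([0.329, 0.251]), np.float64(36.5)) (array([-0.64,  2.66,  0.57]), array([0.223, 0.254]), np.float64(31.3)) (array([-0.82,  2.66,  0.85]), array([0.143, 0.238]), np.float64(25.5))
    -1 1 (array([-0.01,  2.54,  0.09]), array([0.405, 0.208]), np.float64(29.7)) (array([0.1 , 2.62, 0.09]), array([0.336, 0.142]), np.float64(19.2)) (array([0.23, 2.66, 0.09]), array([0.271, 0.093]), np.float64(9.1))
    -1 -1 (array([-0.82,  2.59,  0.67]), array([0.231, 0.318]), np.float64(39
[... 3626 characters left out ...]
ay([0.143, 0.238]), np.float64(25.5))
    -1 1 (array([-0.17,  2.64,  0.09]), array([0.353, 0.226]), np.float64(33.3)) (array([-0.01,  2.66,  0.09]), array([0.317, 0.164]), np.float64(22.9)) (array([0.17, 2.66, 0.09]), array([0.283, 0.108]), np.float64(12.2))
    -1 -1 (array([-0.82,  2.47,  0.84]), array([0.23 , 0.361]), np.float64(37.4)) (array([-0.82,  2.33,  1.15]), array([0.182, 0.392]), np.float64(27.7)) (array([-0.82,  2.04,  1.6 ]), array([0.109, 0.494]), np.float64(18.3))
    0 1 (array([0.01, 2.4 , 0.09]), array([0.5  , 0.264]), np.float64(36.7)) (array([0.3 , 2.22, 0.09]), array([0.599, 0.188]), np.float64(30.6)) (array([0.58, 2.02, 0.09]), array([0.691, 0.082]), np.float64(25.7))
```

Tilt is 25° and in the right direction. I'll turn the tool towards 45° so that tx and ty together push harder outward, and finish the tilt.

```bash
python3 -m crank '[{"tx":1,"ty":0,"tz":-0.6,"turn":0.1,"fingers":20},{"tx":1,"ty":-0.3,"tz":-0.6,"turn":0.1,"fingers":20},{"tx":1,"ty":-0.5,"tz":-0.5,"turn":0.1,"fingers":20},{"tx":1,"ty":-0.7,"tz":-0.5,"turn":0.1,"fingers":20},{"tx":1,"ty":-0.9,"tz":-0.5,"turn":0,"fingers":20},{"tx":1,"ty":-0.9,"tz":-0.5,"turn":0,"fingers":20}]' 
python3 w.py
```

```text
t: 14.58
tool_pos: [0.9041, -0.2052, 0.7261]
tool_rot: [0.847, -0.458, 0.258, -0.084]
contact_force: [-0.2, 0.3, -2.1]
finger_gap: 0.0331
t 14.57 pos [ 0.9041 -0.2052  0.7261] xaz -61.3 zdir [ 0.5133 -0.0931 -0.8532] q [-0.276  0.658  0.236  0.051  1.701  0.736] F [-0.2  0.3 -2.1] gap 0.0331
```

```bash
python3 -m crank '[{"tx":1,"ty":-1,"tz":-0.5,"turn":0,"fingers":20},{"tx":1,"ty":-1,"tz":-0.5,"turn":0,"fingers":20},{"tx":1,"ty":-1,"tz":-0.5,"turn":0,"fingers":20},{"tx":1,"ty":-1,"tz":-0.5,"turn":0,"fingers":20}]' 
cat > tgt.py <<'E'
from h import *
P=np.load('p.npy'); g=np.load('grasp.npz'); tm,h=P
def Rz(a): return R.from_euler('z',a)
# grasp: scanner pose in tool frame
Rg=R.from_quat(g['rot']); Rs=Rz(h[2]); ps=np.array([h[0],h[1],.008])
A=Rg.inv()*Rs; b=Rg.inv().apply(ps-g['pos'])
# label
lab=np.array([-71,58,83])/1000; Rt=Rz(tm[2]); pl=np.array([tm[0],tm[1],0])+Rt.apply(lab)
Rl=Rt*R.from_euler('y',-40,degrees=True)
def state():
    o=ctrl.get_obs(); r=R.from_quat(o['tool_rot']); return o,r,r*A,o['tool_pos']+r.apply(b)
if __name__=='__main__':
    o,r,sr,sp=state(); n=Rl.apply([0,0,1])
    print('t',round(o['t'],2),'label',pl.round(4),'n',n.round(3),'Lx',Rl.apply([1,0,0]).round(3))
    print('tilt az',np.degrees(np.arctan2(*r.apply([0,0,1])[1::-1])).round(2),'tilt',np.degrees(np.arccos(-r.apply([0,0,1])[2])).round(2))
    d=Rl.inv()*sr; print('scanner rotvec in label frame deg',np.degrees(d.as_rotvec()).round(2))
    hit=sp-sr.apply([0,0,1])*((sp-pl)@n)/(sr.apply([0,0,1])@n)
    print('scanner pos in label',Rl.inv().apply(sp-pl).round(4),'beam hit in label',Rl.inv().apply(hit-pl).round(4))
    # final tool pos if orientation were exact
    rT=Rl*A.inv(); pT=pl+.1*n-rT.apply(b); print('TCP target',pT.round(4),'turn left(units90)',)
    # target with current orientation except turn: beam axis must pass label
    for back in(.1,.2):
        t=pl+back*sr.apply([0,0,1])-r.apply(b); print('TCP for present orientation, dist',back,t.round(4),'units',(r.inv().apply(t-o['tool_pos'])/.02).round(2))
    # turn about tool z minimizing residual
    from scipy.optimize import minimize_scalar
    f=lambda a:(Rl.inv()*r*R.from_euler('z',a)*A).magnitude()
    m=min((minimize_scalar(f,bounds=(c-1,c+1),method='bounded') for c in(-2,-1,0,1,2)),key=lambda m:m.fun); a=m.x
    print('best turn',round(a/(np.pi/2),3),'residual deg',np.degrees(m.fun).round(2))
    rr=r*R.from_euler('z',a); t=pl+.1*(rr*A).apply([0,0,1])-rr.apply(b); print('TCP after turn',t.round(4),'units(now axes)',(r.inv().apply(t-o['tool_pos'])/.02).round(2))
    print('F',o['contact_force'].round(1),'gap',round(o['finger_gap'],4),'pos',o['tool_pos'].round(4),'q',o['qpos'].round(3))
E
python3 tgt.py
```

```text
t: 15.08
tool_pos: [0.9161, -0.2068, 0.7612]
tool_rot: [0.836, -0.45, 0.3, -0.095]
contact_force: [0.6, 0.5, -1.9]
finger_gap: 0.0336
t 15.07 label [0.6552 0.2597 0.083 ] n [-0.633  0.114  0.766] Lx [ 0.754 -0.136  0.643]
tilt az -10.63 tilt 36.69
scanner rotvec in label frame deg [ 0.67  3.29 43.52]
scanner pos in label [ 0.7479 -0.3626  0.2262] beam hit in label [ 0.7351 -0.365  -0.    ]
TCP target [0.4902 0.2912 0.1658] turn left(units90)
TCP for present orientation, dist 0.1 [0.5012 0.2378 0.1873] units [-38.52  13.91   8.38]
TCP for present orientation, dist 0.2 [0.4425 0.2495 0.2674] units [-38.55  13.89   3.38]
best turn 0.484 residual deg 3.54
TCP after turn [0.4958 0.2919 0.1759] units(now axes) [-41.06  12.78   8.38]
F [ 0.6  0.5 -1.9] gap 0.0336 pos [ 0.9161 -0.2068  0.7612] q [-0.276  0.636  0.236  0.054  1.631  0.733]
```

```bash
python3 -m crank '[{"tx":1,"ty":-1,"tz":-0.5,"turn":0.08,"fingers":20},{"tx":1,"ty":-1,"tz":-0.5,"turn":0.08,"fingers":20},{"tx":1,"ty":-1,"tz":-0.5,"turn":0.08,"fingers":20}]' >/dev/null
python3 tgt.py
```

```text
t 15.45 label [0.6552 0.2597 0.083 ] n [-0.633  0.114  0.766] Lx [ 0.754 -0.136  0.643]
tilt az -10.79 tilt 40.59
scanner rotvec in label frame deg [-0.81 -0.4  21.41]
scanner pos in label [ 0.7901 -0.3966  0.251 ] beam hit in label [ 0.7925 -0.3998 -0.    ]
TCP target [0.4902 0.2912 0.1658] turn left(units90)
TCP for present orientation, dist 0.1 [0.4882 0.2657 0.1675] units [-33.15  29.48   7.02]
TCP for present orientation, dist 0.2 [0.4245 0.2785 0.2435] units [-33.17  29.47   2.02]
best turn 0.238 residual deg 0.79
TCP after turn [0.49   0.2933 0.1646] units(now axes) [-34.5   29.17   7.02]
F [ 0.4  0.  -2.7] gap 0.0332 pos [ 0.9182 -0.2164  0.7916] q [-0.29   0.615  0.236  0.066  1.585  1.11 ]
```

The orientation is within 0.8° apart from the remaining turn. Next is the trip to the label.

```bash
python3 -m crank '[{"tx":-0.5,"ty":0.43,"tz":0,"turn":0,"fingers":20},{"tx":-1,"ty":0.86,"tz":0,"turn":0,"fingers":20},{"tx":-1,"ty":0.86,"tz":0,"turn":0,"fingers":20},{"tx":-1,"ty":0.86,"tz":0,"turn":0,"fingers":20},{"tx":-1,"ty":0.86,"tz":0,"turn":0,"fingers":20},{"tx":-1,"ty":0.86,"tz":0,"turn":0,"fingers":20},{"tx":-1,"ty":0.86,"tz":0,"turn":0,"fingers":20},{"tx":-1,"ty":0.86,"tz":0,"turn":0,"fingers":20}]' >/dev/null
python3 tgt.py
```

```text
t 16.45 label [0.6552 0.2597 0.083 ] n [-0.633  0.114  0.766] Lx [ 0.754 -0.136  0.643]
tilt az -10.88 tilt 41.21
scanner rotvec in label frame deg [-0.98 -1.   21.29]
scanner pos in label [ 0.6131 -0.3034  0.2517] beam hit in label [ 0.6182 -0.3068 -0.    ]
TCP target [0.4902 0.2912 0.1658] turn left(units90)
TCP for present orientation, dist 0.1 [0.4873 0.2662 0.1657] units [-25.56  23.14   6.83]
TCP for present orientation, dist 0.2 [0.4228 0.2793 0.241 ] units [-25.59  23.13   1.83]
best turn 0.237 residual deg 1.26
TCP after turn [0.4892 0.2937 0.1628] units(now axes) [-26.91  22.84   6.83]
F [ 0.1  0.2 -1.3] gap 0.0333 pos [ 0.8008 -0.1002  0.6773] q [-0.15   0.201  1.175 -0.03   1.047  1.232]
```

```bash
python3 -m crank '[{"tx":-1,"ty":0.86,"tz":0,"turn":0,"fingers":20},{"tx":-1,"ty":0.86,"tz":0,"turn":0,"fingers":20},{"tx":-1,"ty":0.86,"tz":0,"turn":0,"fingers":20},{"tx":-1,"ty":0.86,"tz":0,"turn":0,"fingers":20},{"tx":-1,"ty":0.86,"tz":0,"turn":0,"fingers":20},{"tx":-1,"ty":0.86,"tz":0,"turn":0,"fingers":20},{"tx":-1,"ty":0.86,"tz":0,"turn":0,"fingers":20},{"tx":-1,"ty":0.86,"tz":0,"turn":0,"fingers":20}]' >/dev/null
python3 -m crank '[{"tx":-1,"ty":0.86,"tz":0,"turn":0,"fingers":20},{"tx":-1,"ty":0.86,"tz":0,"turn":0,"fingers":20},{"tx":-1,"ty":0.86,"tz":0,"turn":0,"fingers":20},{"tx":-1,"ty":0.86,"tz":0,"turn":0,"fingers":20},{"tx":-1,"ty":0.86,"tz":0,"turn":0,"fingers":20},{"tx":-1,"ty":0.86,"tz":0,"turn":0,"fingers":20},{"tx":-1,"ty":0.86,"tz":0,"turn":0,"fingers":20},{"tx":-1,"ty":0.86,"tz":0,"turn":0,"fingers":20}]' >/dev/null
python3 tgt.py
```

```text
t 18.45 label [0.6552 0.2597 0.083 ] n [-0.633  0.114  0.766] Lx [ 0.754 -0.136  0.643]
tilt az -9.9 tilt 42.26
scanner rotvec in label frame deg [-0.53 -2.15 21.16]
scanner pos in label [ 0.2328 -0.0981  0.2504] beam hit in label [ 0.2424 -0.0986  0.    ]
TCP target [0.4902 0.2912 0.1658] turn left(units90)
TCP for present orientation, dist 0.1 [0.4857 0.2647 0.1624] units [-8.97  9.5   7.07]
TCP for present orientation, dist 0.2 [0.4196 0.2769 0.2365] units [-9.    9.49  2.07]
best turn 0.235 residual deg 2.08
TCP after turn [0.4874 0.292  0.1597] units(now axes) [-10.31   9.2    7.07]
F [-0.2  0.  -2.2] gap 0.0331 pos [0.5514 0.1529 0.4298] q [ 0.487 -0.055  2.04  -0.726  0.669  2.332]
```

```bash
python3 -m crank '[{"tx":-1,"ty":0.9,"tz":0,"turn":0.08,"fingers":20},{"tx":-1,"ty":0.9,"tz":0,"turn":0.08,"fingers":20},{"tx":-0.9,"ty":1,"tz":0,"turn":0.07,"fingers":20},{"tx":-0.7,"ty":1,"tz":0,"turn":0,"fingers":20},{"tx":-0.7,"ty":1,"tz":0.3,"turn":0,"fingers":20},{"tx":-0.7,"ty":1,"tz":0.5,"turn":0,"fingers":20}]' >/dev/null
python3 tgt.py
```

```text
t 19.2 label [0.6552 0.2597 0.083 ] n [-0.633  0.114  0.766] Lx [ 0.754 -0.136  0.643]
tilt az -6.63 tilt 38.15
scanner rotvec in label frame deg [1.94 2.05 1.85]
scanner pos in label [ 0.1359 -0.0508  0.2414] beam hit in label [ 0.1271 -0.0427  0.    ]
TCP target [0.4902 0.2912 0.1658] turn left(units90)
TCP for present orientation, dist 0.1 [0.4919 0.2826 0.1718] units [-2.32  6.29  7.38]
TCP for present orientation, dist 0.2 [0.4309 0.2903 0.2506] units [-2.35  6.28  2.38]
best turn 0.02 residual deg 2.83
TCP after turn [0.4923 0.285  0.1719] units(now axes) [-2.44  6.28  7.38]
F [ 0.4 -0.2 -1.7] gap 0.0333 pos [0.4936 0.2341 0.3652] q [ 0.694  0.011  2.101 -0.777  0.692  2.923]
```

q6 is at its limit, so I'll turn back a few degrees. That only rotates the scan line slightly, and the bars tolerate it.

```bash
python3 -m crank '[{"tx":-0.4,"ty":0.8,"tz":0.3,"turn":-0.08,"fingers":20},{"tx":-0.5,"ty":1,"tz":0.5,"turn":-0.02,"fingers":20},{"tx":-0.5,"ty":1,"tz":0.5,"turn":-0.02,"fingers":20}]' >/dev/null
python3 tgt.py
```

```text
t 19.57 label [0.6552 0.2597 0.083 ] n [-0.633  0.114  0.766] Lx [ 0.754 -0.136  0.643]
tilt az -6.24 tilt 37.09
scanner rotvec in label frame deg [ 2.41  2.83 13.25]
scanner pos in label [ 0.0795 -0.0156  0.2193] beam hit in label [ 0.0677 -0.0077 -0.    ]
TCP target [0.4902 0.2912 0.1658] turn left(units90)
TCP for present orientation, dist 0.1 [0.4924 0.2669 0.1752] units [-1.12  3.22  6.18]
TCP for present orientation, dist 0.2 [0.4327 0.2741 0.2551] units [-1.15  3.2   1.18]
best turn 0.147 residual deg 3.79
TCP after turn [0.4939 0.2841 0.1749] units(now axes) [-1.97  3.08  6.18]
F [ 0.1  0.3 -2.6] gap 0.0332 pos [0.4705 0.2587 0.3144] q [ 0.771  0.078  2.163 -0.877  0.649  2.922]
```

The limit leaves a 13° scan-line error. The same read with the handle upslope (a half turn about the beam) is comfortable for q6, so I'll turn back 180° here, 22 cm off the panel.

```bash
python3 -m crank '[{"tx":0,"ty":0,"tz":0,"turn":-0.115,"fingers":20},{"tx":0,"ty":0,"tz":0,"turn":-0.115,"fingers":20},{"tx":0,"ty":0,"tz":0,"turn":-0.115,"fingers":20},{"tx":0,"ty":0,"tz":0,"turn":-0.115,"fingers":20},{"tx":0,"ty":0,"tz":0,"turn":-0.115,"fingers":20},{"tx":0,"ty":0,"tz":0,"turn":-0.115,"fingers":20},{"tx":0,"ty":0,"tz":0,"turn":-0.115,"fingers":20},{"tx":0,"ty":0,"tz":0,"turn":-0.115,"fingers":20}]' >/dev/null
sed -i "s/^Rl=.*/Rl=Rt*R.from_euler('y',-40,degrees=True)*R.from_euler('z',180,degrees=True)/" tgt.py
python3 tgt.py
```

```text
t 20.57 label [0.6552 0.2597 0.083 ] n [-0.633  0.114  0.766] Lx [-0.754  0.136 -0.643]
tilt az -6.29 tilt 36.6
scanner rotvec in label frame deg [  0.38  -4.16 -81.79]
scanner pos in label [ 0.0062 -0.0449  0.2226] beam hit in label [ 0.0183 -0.0536  0.    ]
TCP target [0.6033 0.2675 0.2628] turn left(units90)
TCP for present orientation, dist 0.1 [0.5485 0.1963 0.2232] units [0.54 2.8  5.99]
TCP for present orientation, dist 0.2 [0.4888 0.2031 0.3031] units [0.51 2.79 0.99]
best turn -0.909 residual deg 4.24
TCP after turn [0.6123 0.2577 0.2653] units(now axes) [ 4.37 -0.26  5.99]
F [ 0.6  0.  -2.1] gap 0.0334 pos [0.4707 0.2599 0.3098] q [ 0.768  0.086  2.162 -0.87   0.644  1.435]
```

```bash
python3 -m crank '[{"tx":0.5,"ty":0,"tz":0.2,"turn":-0.113,"fingers":20},{"tx":0.5,"ty":0.1,"tz":0.2,"turn":-0.113,"fingers":20},{"tx":0.5,"ty":0.2,"tz":0.2,"turn":-0.113,"fingers":20},{"tx":0.5,"ty":0.3,"tz":0.2,"turn":-0.113,"fingers":20},{"tx":0.4,"ty":0.4,"tz":0.2,"turn":-0.113,"fingers":20},{"tx":0.2,"ty":0.5,"tz":0.2,"turn":-0.113,"fingers":20},{"tx":0,"ty":0.5,"tz":0.2,"turn":-0.113,"fingers":20},{"tx":0,"ty":0.5,"tz":0.2,"turn":-0.113,"fingers":20}]' >/dev/null
python3 tgt.py
```

```text
t 21.57 label [0.6552 0.2597 0.083 ] n [-0.633  0.114  0.766] Lx [-0.754  0.136 -0.643]
tilt az -6.19 tilt 36.26
scanner rotvec in label frame deg [-2.79 -3.59  1.73]
scanner pos in label [-0.0093  0.0264  0.1827] beam hit in label [0.0023 0.0177 0.    ]
TCP target [0.6033 0.2675 0.2628] turn left(units90)
TCP for present orientation, dist 0.1 [0.6137 0.2597 0.2656] units [0.9  0.16 4.19]
TCP for present orientation, dist 0.2 [0.5546 0.2656 0.346 ] units [ 0.88  0.15 -0.81]
best turn 0.02 residual deg 4.53
TCP after turn [0.6133 0.2575 0.2655] units(now axes) [0.79 0.16 4.19]
F [ 0.1 -0.  -2. ] gap 0.033 pos [0.5596 0.2475 0.3311] q [ 0.602  0.144  2.026 -0.751  0.601 -0.287]
```

```bash
python3 -m crank '[{"tx":0.4,"ty":0.1,"tz":1,"turn":0.02,"fingers":20},{"tx":0.4,"ty":0.05,"tz":1,"turn":0,"fingers":20},{"tx":0,"ty":0,"tz":1,"turn":0,"fingers":20},{"tx":0,"ty":0,"tz":0.6,"turn":0,"fingers":20},{"tx":0,"ty":0,"tz":0,"turn":0,"fingers":20}]' >/dev/null
python3 tgt.py
```

```text
t 22.2 label [0.6552 0.2597 0.083 ] n [-0.633  0.114  0.766] Lx [-0.754  0.136 -0.643]
tilt az -6.12 tilt 36.17
scanner rotvec in label frame deg [-2.75 -3.72 -0.25]
scanner pos in label [-0.0079  0.0039  0.1075] beam hit in label [-0.0009 -0.0013  0.    ]
TCP target [0.6033 0.2675 0.2628] turn left(units90)
TCP for present orientation, dist 0.1 [0.6136 0.257  0.2656] units [-0.06 -0.05  0.39]
TCP for present orientation, dist 0.2 [0.5546 0.2628 0.3461] units [-0.09 -0.06 -4.61]
best turn -0.002 residual deg 4.63
TCP after turn [0.6136 0.2573 0.2656] units(now axes) [-0.05 -0.05  0.39]
F [-0.  -0.3 -2.1] gap 0.0335 pos [0.6099 0.2586 0.2725] q [ 0.561  0.286  2.004 -0.881  0.494 -0.129]
```

```bash
python3 - <<'E'
from h import *
T=viewer.get_image('top')[90:250,180:340,::-1]; S=viewer.get_image('side')[100:260,290:450,::-1]
z=lambda i:cv2.resize(i,(400,400),interpolation=cv2.INTER_CUBIC)
cv2.imwrite('pics/r.png',np.hstack([z(T),z(S)]))
E
```

```text
(no output)
```

View pics/r.png

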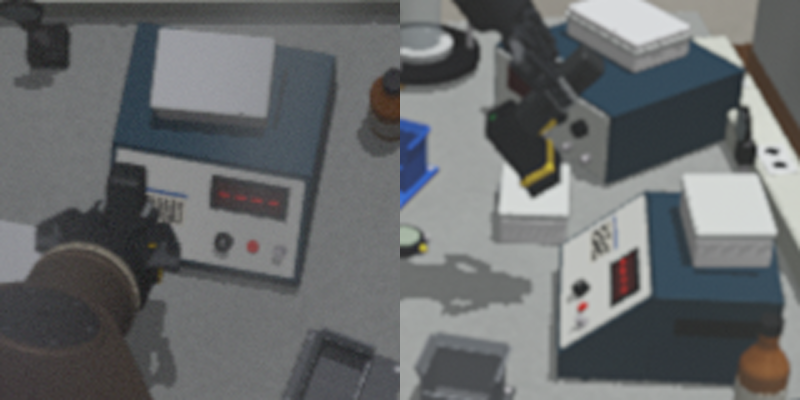

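The side view shows the nose (yellow band at about (540,170)) aimed squarely at the label's bars at (600,240). I'll check the predicted nose pixel, settle the last 8 mm and hold still.

```bash
python3 - <<'E'
from tgt import *
o,r,sr,sp=state()
c=proj('side',[sp+sr.apply(v) for v in ([0,0,0],[.021,.03,0],[.021,-.03,0],[-.021,-.03,0],[-.021,.03,0],[0,0,.1])]); print(((c-[290,100])*2.5+[400,0]).round(0).tolist())
E
python3 -m crank '[{"tx":0,"ty":0,"tz":0.35,"turn":0,"fingers":20},{"tx":0,"ty":0,"tz":0,"turn":0,"fingers":20}]' >/dev/null
python3 tgt.py | sed -n 1,4p
python3 -m crank '[{"tx":0,"ty":0,"tz":0,"turn":0,"fingers":20},{"tx":0,"ty":0,"tz":0,"turn":0,"fingers":20},{"tx":0,"ty":0,"tz":0,"turn":0,"fingers":20},{"tx":0,"ty":0,"tz":0,"turn":0,"fingers":20},{"tx":0,"ty":0,"tz":0,"turn":0,"fingers":20},{"tx":0,"ty":0,"tz":0,"turn":0,"fingers":20},{"tx":0,"ty":0,"tz":0,"turn":0,"fingers":20},{"tx":0,"ty":0,"tz":0,"turn":0,"fingers":20}]' >/dev/null
python3 -m crank '[{"tx":0,"ty":0,"tz":0,"turn":0,"fingers":20},{"tx":0,"ty":0,"tz":0,"turn":0,"fingers":20},{"tx":0,"ty":0,"tz":0,"turn":0,"fingers":20},{"tx":0,"ty":0,"tz":0,"turn":0,"fingers":20},{"tx":0,"ty":0,"tz":0,"turn":0,"fingers":20},{"tx":0,"ty":0,"tz":0,"turn":0,"fingers":20},{"tx":0,"ty":0,"tz":0,"turn":0,"fingers":20},{"tx":0,"ty":0,"tz":0,"turn":0,"fingers":20}]' >/dev/null
python3 -m crank '[{"tx":0,"ty":0,"tz":0,"turn":0,"fingers":20},{"tx":0,"ty":0,"tz":0,"turn":0,"fingers":20}]' >/dev/null
python3 tgt.py
```

```text
[[550.0, 176.0], [534.0, 199.0], [534.0, 170.0], [565.0, 152.0], [565.0, 181.0], [499.0, 112.0]]
t 22.55 label [0.6552 0.2597 0.083 ] n [-0.633  0.114  0.766] Lx [-0.754  0.136 -0.643]
tilt az -5.94 tilt 36.3
scanner rotvec in label frame deg [-2.87 -3.59 -0.29]
scanner pos in label [-0.0088  0.0028  0.102 ] beam hit in label [-0.0024 -0.0023 -0.    ]
t 24.8 label [0.6552 0.2597 0.083 ] n [-0.633  0.114  0.766] Lx [-0.754  0.136 -0.643]
tilt az -5.88 tilt 36.35
scanner rotvec in label frame deg [-2.91 -3.55 -0.3 ]
scanner pos in label [-0.0093  0.0026  0.1026] beam hit in label [-0.0029 -0.0027  0.    ]
TCP target [0.6033 0.2675 0.2628] turn left(units90)
TCP for present orientation, dist 0.1 [0.613  0.2566 0.2654] units [-0.13 -0.14  0.15]
TCP for present orientation, dist 0.2 [0.5537 0.2622 0.3457] units [-0.16 -0.16 -4.85]
best turn -0.003 residual deg 4.59
TCP after turn [0.613  0.2569 0.2654] units(now axes) [-0.12 -0.14  0.15]
F [-0.5  0.1 -1.6] gap 0.033 pos [0.6139 0.259  0.2696] q [ 0.557  0.294  2.003 -0.896  0.484 -0.116]
```

The read held for 2.25 s: distance 102 mm, beam within 4 mm of the label's centre, about 4.6° off square. Next I need the tool vertical again, so I'll simulate rows in 3-D (with the fitted arm model) to find where pushing against a limit removes the tilt fastest.

```bash
cat > s3.py <<'E'
from kin import *
import tgt
from concurrent.futures import ProcessPoolExecutor
x0,z0,L1,L2,e,L3,d=K
def FK(q):
    r1=R.from_euler('z',q[0]); ry=lambda a:R.from_euler('y',a)
    a2=r1*ry(q[1]); a3=a2*ry(q[2]); w=r1.apply([x0,d,z0])+a2.apply([0,0,L1])+a3.apply([e,0,L2])
    a5=a3*R.from_euler('z',q[3])*ry(q[4]); t=a5*R.from_euler('z',q[5]); return w+t.apply([0,0,L3]),t
lo=np.array([-2.75,-.82,.235,-1.56,.09,-2.92]);hi=np.array([2.75,2.05,2.665,4.7,2.69,2.92])
W=.55
def solve(q,p,r,w=W,pull=0):
    def f(v):
        a,b=FK(v); return np.r_[a-p,w*(r.inv()*b).as_rotvec()]
    return least_squares(f,np.clip(q,lo+1e-4,hi-1e-4),bounds=(lo,hi),xtol=1e-6,ftol=1e-8,max_nfev=30)
def row(q,c):
    p,r=FK(q); return solve(q,p+r.apply(np.array(c[:3])*.02),r*R.from_euler('z',c[3]*np.pi/2)).x
tilt=lambda r:np.degrees(np.arccos(-r.apply([0,0,1])[2]))
pts=np.array([[x,y,0] for x in(-.021,.021) for y in(-.03,.03)]+[[-.128,0,.085]])
def job(a):
    q,c,n=a; hist=[]
    for i in range(n):
        q=row(q,c); p,r=FK(q); s=(r*tgt.A).apply(pts)+p+r.apply(tgt.b)
        if s[:,2].min()<.02 or np.hypot(*s[:,:2].T).min()<.17 or np.hypot(*p[:2])<.2: break
        hist.append((tilt(r),q,p))
    return a,hist
E
python3 - <<'E'
from s3 import *
o=ctrl.get_obs(); p,t=FK(o['qpos']); r=R.from_quat(o['tool_rot'])
print('FK err',(p-o['tool_pos']).round(4),'rot resid deg',np.degrees((t.inv()*r).as_rotvec()).round(1))
for n,u,v in(('orange',243,330),('bluescan',400,245),('beaker',480,260),('screwdr',190,298)): print(n,unproj('top',u,v,.03).round(3))
jobs=[]
rng=np.random.default_rng(0)
for (x,y,z) in((.42,0,.3),(.4,.0,.35),(.45,-.05,.25),(.4,.1,.3),(.45,.15,.3)):
  for turn in(0,.5,1.,-.5):
    q=o['qpos'].copy(); 
    s=solve(q,np.array([x,y,z]),r*R.from_euler('z',turn*np.pi/2)); ok=s.cost
    for k in range(12):
        c=rng.choice([-1,0,1],3); 
        if not c.any(): continue
        jobs.append((s.x,list(c)+[rng.choice([0,0,.1,-.1])],16,(x,y,z,turn)))
with ProcessPoolExecutor() as ex: res=list(ex.map(job,[j[:3] for j in jobs],chunksize=4))
res=[(h[-1][0],len(h),j[3],j[1],h[-1][2].round(3).tolist(),h[-1][1].round(2).tolist()) for (a,h),j in zip(res,jobs) if h]
for x in sorted(res,key=lambda x:x[0])[:14]: print(x)
E
```

```text
FK err [-0.0005  0.0012  0.0001] rot resid deg [ -0.   0. 180.]
orange [0.229 0.258 0.03 ]
bluescan [ 0.461 -0.175  0.03 ]
beaker [ 0.419 -0.395  0.03 ]
screwdr [0.316 0.406 0.03 ]
(np.float64(18.041349224917152), 15, (0.45, -0.05, 0.25, 1.0), [np.int64(-1), np.int64(1), np.int64(1), np.float64(0.0)], [0.298, -0.241, 0.12], [-0.71, 0.23, 2.53, -0.69, 0.09, -2.92])
(np.float64(18.041349224917152), 15, (0.45, -0.05, 0.25, 1.0), [np.int64(-1), np.int64(1), np.int64(1), np.float64(0.0)], [0.298, -0.241, 0.12], [-0.71, 0.23, 2.53, -0.69, 0.09, -2.92])
(np.float64(19.288665334606183), 15, (0.45, -0.05, 0.25, 0), [np.int64(-1), np.int64(0), np.int64(1), np.float64(0.1)], [0.426, -0.066, 0.091], [-0.11, 0.36, 2.46, -1.56, 0.13, -0.66])
(np.float64(19.692675938798036), 16, (0.45, 0.15, 0.3, -0.5), [np.int64(0), np.int64(-1), np.int64(1), np.float64(0.1)], [0.453, 0.202, 0.098], [0.31, 0.39, 2.35, 0.78, 0.09, 2.92])
(np.float64(20.38742285021962), 16, (0.42, 0, 0.3, 1.0), [np.int64(-1), np.int64(1), np.int64(1), np.float64(0.0)], [0.255, -0.184, 0.147], [-0.66, 0.05, 2.66, -0.64, 0.09, -2.92])
[... 945 characters left out ...]
, 14, (0.45, 0.15, 0.3, 0.5), [np.int64(-1), np.int64(0), np.int64(1), np.float64(0.0)], [0.415, -0.006, 0.126], [0.01, 0.25, 2.52, -1.56, 0.11, -2.19])
(np.float64(23.393368685207736), 16, (0.4, 0.0, 0.35, 1.0), [np.int64(-1), np.int64(1), np.int64(1), np.float64(0.1)], [0.365, 0.179, 0.096], [0.66, 0.37, 2.5, -1.56, 0.31, 1.73])
(np.float64(23.697951421770455), 16, (0.4, 0.0, 0.35, -0.5), [np.int64(1), np.int64(0), np.int64(1), np.float64(-0.1)], [0.367, -0.042, 0.147], [-0.11, 0.13, 2.6, -1.56, 0.09, -0.11])
(np.float64(23.697951421770455), 16, (0.4, 0.0, 0.35, -0.5), [np.int64(1), np.int64(0), np.int64(1), np.float64(-0.1)], [0.367, -0.042, 0.147], [-0.11, 0.13, 2.6, -1.56, 0.09, -0.11])
```

```bash
nproc; sed -i "s/t=a5\*R.from_euler('z',q\[5\])/t=a5*R.from_euler('z',q[5]+np.pi)/" s3.py
cat > beam.py <<'E'
from s3 import *
import sys,time
def job4(a):
    q,cs=a; c=cs[-1]
    for i in range(4):
        q=row(q,c); p,r=FK(q); s=(r*tgt.A).apply(pts)+p+r.apply(tgt.b)
        if s[:,2].min()<.03 or np.hypot(*s[:,:2].T).min()<.17 or np.hypot(*p[:2])<.2: return None
        for ox,oy,R0,h in((.468,.064,.13,.1),(.461,-.175,.12,.14),(.229,.258,.09,.1)):
            if (np.hypot(s[:,0]-ox,s[:,1]-oy)<R0).any() and s[:,2].min()<h: return None
        if (s[:,0].max()>.56 and s[:,2].min()<.2): return None
    return tilt(r),q,cs,p
if __name__=='__main__':
    o=ctrl.get_obs(); p,t=FK(o['qpos']); r=R.from_quat(o['tool_rot'])
    print('FK',np.degrees((t.inv()*r).as_rotvec()).round(1)); rng=np.random.default_rng(1); t0=time.time()
    st=[]
    for (x,y,z) in((.42,0,.3),(.4,.0,.35),(.45,-.05,.28),(.4,.1,.3),(.45,.15,.33),(.5,.2,.33)):
      for turn in(-1.5,-1,-.5,0,.5,1.,1.5):
        s=solve(o['qpos'],np.array([x,y,z]),r*R.from_euler('z',turn*np.pi/2))
        if s.cost<1e-4: st.append((36,s.x,[(x,y,z,turn)],None))
    print(len(st),'starts')
    with ProcessPoolExecutor() as ex:
        for depth in range(6):
            jobs=[]
            for s in st:
                for k in range(14 if depth else 10):
                    c=list(map(float,rng.choice([-1,0,1],3)))+[float(rng.choice([-.118,0,.118]))]
                    if k==0 and depth: c=list(s[2][-1])
                    jobs.append((s[1],s[2]+[c]))
            res=sorted((x for x in ex.map(job4,jobs,chunksize=4) if x),key=lambda x:x[0])
            seen={};st=[]
            for x in res:
                k=str(x[2][0]); 
                if seen.get(k,0)<4 and len(st)<28: st.append(x);seen[k]=seen.get(k,0)+1
            b=st[0]; print(depth,round(time.time()-t0),round(b[0],1),b[2],b[3].round(3),b[1].round(2))
    for b in st[1:6]: print(round(b[0],1),b[2],b[3].round(3),b[1].round(2))
E
timeout 540 python3 beam.py
```

```text
4
FK [0. 0. 0.]
38 starts
0 10 32.4 [(0.5, 0.2, 0.33, 1.5), [-1.0, 1.0, 0.0, 0.118]] [0.434 0.229 0.296] [ 0.7   0.02  2.23 -0.73  0.59  2.92]
1 21 24.4 [(0.5, 0.2, 0.33, 1.5), [-1.0, 1.0, 0.0, 0.118], [-1.0, 1.0, 0.0, 0.118]] [0.44  0.256 0.315] [ 0.53 -0.    2.13 -0.15  0.6   2.92]
2 29 22.0 [(0.45, 0.15, 0.33, 1.0), [-1.0, 1.0, 1.0, 0.118], [-1.0, 1.0, 1.0, 0.118], [-1.0, 0.0, 0.0, 0.118]] [0.423 0.168 0.231] [ 0.39  0.05  2.31 -0.25  0.42  2.92]
3 37 14.4 [(0.4, 0.1, 0.3, 1.5), [-1.0, 0.0, 1.0, 0.0], [-1.0, 0.0, 1.0, 0.0], [-1.0, 1.0, -1.0, 0.118], [-1.0, 1.0, -1.0, 0.118]] [0.333 0.271 0.329] [ 0.65 -0.08  2.1  -0.06  0.87  2.92]
4 46 10.5 [(0.4, 0.1, 0.3, 1.5), [-1.0, 0.0, 1.0, 0.0], [-1.0, 0.0, 1.0, 0.0], [-1.0, 1.0, -1.0, 0.118], [-1.0, 1.0, 0.0, 0.0], [-1.0, 1.0, -1.0, 0.118]] [0.303 0.34  0.318] [0.76 0.01 2.03 0.03 0.92 2.92]
5 55 10.5 [(0.4, 0.1, 0.3, 1.5), [-1.0, 0.0, 1.0, 0.0], [-1.0, 0.0, 1.0, 0.0], [-1.0, 1.0, -1.0, 0.118], [-1.0, 1.0, 0.0, 0.0], [-1.0, 1.0, -1.0, 0.118], [1.0, 1.0, 1.0, -0.118]] [0.215 0.304 0.221] [0.87 0.   2.32 0.   0.63 2.31]
10.5 [(0.4, 0.1, 0.3
[... 440 characters left out ...]
 0.1, 0.3, 1.5), [-1.0, 0.0, 1.0, 0.0], [-1.0, 0.0, 1.0, 0.0], [-1.0, 1.0, -1.0, 0.118], [-1.0, 1.0, 0.0, 0.0], [-1.0, 1.0, -1.0, 0.118], [1.0, -1.0, 0.0, -0.118]] [0.353 0.241 0.31 ] [ 0.46 -0.03  2.09  0.09  0.91  1.85]
14.2 [(0.45, -0.05, 0.28, 1.5), [-1.0, 0.0, 0.0, -0.118], [-1.0, 0.0, 1.0, 0.0], [-1.0, -1.0, 0.0, 0.118], [-1.0, -1.0, 0.0, 0.118], [-1.0, 1.0, 0.0, 0.0], [-1.0, 1.0, -1.0, 0.118]] [0.361 0.31  0.313] [ 0.66  0.02  2.05 -0.02  0.83  2.92]
15.1 [(0.45, -0.05, 0.28, 1.5), [-1.0, 0.0, 0.0, -0.118], [-1.0, 0.0, 1.0, 0.0], [-1.0, -1.0, 0.0, 0.118], [-1.0, -1.0, 0.0, 0.118], [-1.0, 1.0, 0.0, 0.0], [-1.0, 0.0, 0.0, 0.118]] [0.437 0.308 0.259] [ 0.59  0.17  2.03 -0.07  0.68  2.92]
```

The simulation shows that pinning q6 at its limit while still turning removes tilt perpendicular to the arm's plane quickly. I'll therefore search at arm azimuths about 90° from the tilt.

```bash
sed -e 's/^    for (x,y,z) in.*/    for (x,y,z) in((.2,.4,.35),(.1,.42,.35),(.1,.42,.42),(.05,.5,.35),(.2,.45,.42),(.0,.45,.4)):/' -e 's/for turn in(.*):/for turn in(.8,1.1,1.4,1.6):/' -e 's/\[-.118,0,.118\]/[.118,.118,0]/' -e 's/range(6)/range(4)/' beam.py > beam2.py; timeout 500 python3 beam2.py
```

```text
FK [0. 0. 0.]
19 starts
0 6 20.8 [(0.1, 0.42, 0.35, 1.4), [-1.0, 1.0, 1.0, 0.118]] [0.17  0.447 0.312] [ 1.42  0.18  1.9  -0.4   1.13  2.92]
1 16 3.2 [(0.1, 0.42, 0.35, 1.4), [-1.0, 1.0, 1.0, 0.118], [-1.0, 1.0, 1.0, 0.118]] [0.238 0.473 0.247] [ 1.07  0.28  1.88 -0.05  0.94  2.92]
2 25 0.7 [(0.1, 0.42, 0.35, 1.1), [-1.0, 1.0, 1.0, 0.118], [-1.0, 1.0, 0.0, 0.118], [-1.0, -1.0, 0.0, 0.118]] [0.332 0.464 0.317] [0.89 0.28 1.68 0.   1.16 2.92]
3 35 0.7 [(0.1, 0.42, 0.35, 1.1), [-1.0, 1.0, 1.0, 0.118], [-1.0, 1.0, 0.0, 0.118], [-1.0, -1.0, 0.0, 0.118], [1.0, -1.0, 1.0, 0.0]] [0.368 0.357 0.236] [0.7  0.28 1.91 0.01 0.94 2.73]
0.7 [(0.1, 0.42, 0.35, 1.1), [-1.0, 1.0, 1.0, 0.118], [-1.0, 1.0, 0.0, 0.118], [-1.0, -1.0, 0.0, 0.118], [1.0, 0.0, -1.0, 0.0]] [0.296 0.391 0.396] [0.85 0.11 1.72 0.   1.3  2.88]
0.7 [(0.1, 0.42, 0.35, 1.1), [-1.0, 1.0, 1.0, 0.118], [-1.0, 1.0, 0.0, 0.118], [-1.0, -1.0, 0.0, 0.118], [1.0, 0.0, 0.0, 0.0]] [0.296 0.392 0.316] [0.86 0.16 1.85 0.   1.12 2.88]
0.7 [(0.1, 0.42, 0.35, 1.1), [-1.0, 1.0, 1.0, 0.118], [-1.0, 1.0, 0.0, 0.118], [-1.0, -1.0, 0.0, 0.118], [-1.0, -1.0, 1.0, 0.0]] [0.439 0.501 0.238] [0.8  0.49 1.56 0.01 1.08 2.83]
1.9 [(0.05, 0.5, 0.35, 1.4), [0.0, 1.0, 1.0, 0.118], [0.0, 1.0, 1.0, 0.118], [0.0, 1.0, 0.0, 0.0], [1.0, 1.0, 0.0, 0.0]] [0.103 0.353 0.276] [ 1.19 -0.01  2.15  0.02  0.97  2.92]
2.0 [(0.05, 0.5, 0.35, 1.4), [0.0, 1.0, 1.0, 0.118], [0.0, 1.0, 1.0, 0.118], [0.0, 1.0, 0.0, 0.0], [1.0, 1.0, 1.0, 0.0]] [0.103 0.355 0.196] [1.19 0.12 2.26 0.02 0.74 2.92]
```

The model predicts a tilt under 1° after about 12 rows starting at (0.10, 0.42, 0.35) with turn +1.1. First I back off along the beam.

```bash
python3 -m crank '[{"tx":0,"ty":0,"tz":-1,"turn":0,"fingers":20},{"tx":0,"ty":0,"tz":-1,"turn":0,"fingers":20},{"tx":0,"ty":0,"tz":-1,"turn":0,"fingers":20},{"tx":0,"ty":0,"tz":-1,"turn":0,"fingers":20},{"tx":0,"ty":0,"tz":-1,"turn":0.11,"fingers":20},{"tx":0,"ty":0,"tz":-1,"turn":0.11,"fingers":20},{"tx":0,"ty":0,"tz":0,"turn":0.11,"fingers":20},{"tx":0,"ty":0,"tz":0,"turn":0.11,"fingers":20}]' >/dev/null
python3 w.py .1 .42 .35
```

```text
t 25.8 pos [0.5392 0.2666 0.3714] xaz 46.0 zdir [ 0.5894 -0.0599 -0.8056] q [ 0.664  0.092  1.977 -0.684  0.707  0.416] F [-1.1 -0.1 -2. ] gap 0.0334
units [ -9.31 -17.27 -12.54]
```

```bash
python3 -m crank '[{"tx":-0.54,"ty":-1,"tz":-0.7,"turn":0.11,"fingers":20},{"tx":-0.78,"ty":-1,"tz":-0.7,"turn":0.11,"fingers":20},{"tx":-1,"ty":-0.9,"tz":-0.8,"turn":0.11,"fingers":20},{"tx":-1,"ty":-0.62,"tz":-0.7,"turn":0.11,"fingers":20},{"tx":-1,"ty":-0.4,"tz":-0.7,"turn":0.11,"fingers":20},{"tx":-1,"ty":-0.21,"tz":-0.7,"turn":0.11,"fingers":20},{"tx":-1,"ty":-0.04,"tz":-0.7,"turn":0,"fingers":20},{"tx":-1,"ty":-0.04,"tz":-0.7,"turn":0,"fingers":20}]' >/dev/null
python3 w.py .1 .42 .35
```

```text
t 26.8 pos [0.3321 0.3409 0.3642] xaz -25.63 zdir [ 0.5906 -0.0583 -0.8049] q [ 1.19   0.016  2.079 -0.748  0.993  1.979] F [ 0.8 -0.7 -2.3] gap 0.0332
units [-10.41   0.13  -6.51]
```

```bash
python3 -m crank '[{"tx":-1,"ty":0,"tz":-0.62,"turn":0,"fingers":20},{"tx":-1,"ty":0,"tz":-0.62,"turn":0,"fingers":20},{"tx":-1,"ty":0,"tz":-0.62,"turn":0,"fingers":20},{"tx":-1,"ty":0,"tz":-0.62,"turn":0,"fingers":20},{"tx":-1,"ty":0,"tz":-0.62,"turn":0,"fingers":20},{"tx":-1,"ty":0,"tz":-0.62,"turn":0,"fingers":20},{"tx":-1,"ty":0,"tz":-0.62,"turn":0,"fingers":20},{"tx":-1,"ty":0,"tz":-0.62,"turn":0.05,"fingers":20}]' >/dev/null
python3 w.py .1 .42 .35
cat > beam3.py <<'E'
from beam import *
if __name__=='__main__':
    o=ctrl.get_obs(); rng=np.random.default_rng(2); st=[(36,o['qpos'],[],None)]
    with ProcessPoolExecutor() as ex:
        for depth in range(4):
            jobs=[(s[1],s[2]+[list(map(float,rng.choice([-1,0,1],3)))+[float(rng.choice([.118,.118,0]))]]) for s in st for k in range(100 if not depth else 14)]
            st=sorted((x for x in ex.map(job4,jobs,chunksize=4) if x),key=lambda x:x[0])[:20]
            for b in st[:2]: print(depth,round(b[0],1),b[2],b[3].round(3),b[1].round(2))
E
python3 beam3.py
```

```text
t 27.8 pos [0.1461 0.4047 0.3561] xaz -31.04 zdir [ 0.5887 -0.0529 -0.8066] q [ 1.67   0.107  2.    -0.659  1.249  2.417] F [ 0.8 -0.3 -1.7] gap 0.0334
units [-2.15  0.24 -1.15]
0 27.3 [[-1.0, 1.0, 1.0, 0.118]] [0.16  0.4   0.286] [ 1.52  0.15  2.06 -0.55  1.06  2.92]
0 27.3 [[-1.0, 1.0, 1.0, 0.118]] [0.16  0.4   0.286] [ 1.52  0.15  2.06 -0.55  1.06  2.92]
1 9.4 [[-1.0, 1.0, 1.0, 0.118], [-1.0, 1.0, 1.0, 0.118]] [0.221 0.424 0.238] [ 1.15  0.22  2.01 -0.21  0.88  2.92]
1 10.5 [[-1.0, 1.0, 0.0, 0.118], [-1.0, 1.0, 1.0, 0.118]] [0.2   0.431 0.294] [ 1.21  0.15  1.93 -0.21  1.03  2.92]
2 4.2 [[-1.0, 1.0, 0.0, 0.118], [-1.0, 1.0, -1.0, 0.118], [-1.0, 0.0, -1.0, 0.118]] [0.308 0.445 0.53 ] [0.89 0.11 1.41 0.03 1.56 2.92]
2 4.2 [[-1.0, 1.0, 0.0, 0.118], [-1.0, 1.0, -1.0, 0.118], [-1.0, 0.0, -1.0, 0.118]] [0.308 0.445 0.53 ] [0.89 0.11 1.41 0.03 1.56 2.92]
3 4.2 [[-1.0, 1.0, 0.0, 0.118], [-1.0, 1.0, -1.0, 0.118], [-1.0, 0.0, -1.0, 0.118], [0.0, -1.0, 1.0, 0.0]] [0.381 0.414 0.449] [0.75 0.17 1.52 0.04 1.39 2.77]
3 4.2 [[-1.0, 1.0, 0.0, 0.118], [-1.0, 1.0, -1.0, 0.118], [-1.0, 0.0, -1.0, 0.118], [0.0, -1.0, 1.0, 0.0]] [0.381 0.414 0.449] [0.75 0.17 1.52 0.04 1.39 2.77]
```

```bash
python3 -m crank '[{"tx":-1,"ty":1,"tz":0,"turn":0.118,"fingers":20},{"tx":-1,"ty":1,"tz":0,"turn":0.118,"fingers":20},{"tx":-1,"ty":1,"tz":0,"turn":0.118,"fingers":20},{"tx":-1,"ty":1,"tz":0,"turn":0.118,"fingers":20}]'
python3 w.py; python3 beam3.py
```

```text
t: 28.3
tool_pos: [0.1226, 0.4098, 0.3504]
tool_rot: [0.828, -0.503, 0.227, -0.095]
contact_force: [-0.0, 0.0, -2.9]
finger_gap: 0.0336
t 28.3 pos [0.1226 0.4098 0.3504] xaz -66.0 zdir [ 0.4718 -0.0711 -0.8788] q [ 1.622  0.099  1.953 -0.517  1.243  2.922] F [-0.   0.  -2.9] gap 0.0336
0 10.9 [[-1.0, 1.0, 1.0, 0.118]] [0.203 0.434 0.301] [ 1.21  0.15  1.93 -0.22  1.04  2.92]
0 10.9 [[-1.0, 1.0, 1.0, 0.118]] [0.203 0.434 0.301] [ 1.21  0.15  1.93 -0.22  1.04  2.92]
1 4.5 [[-1.0, 1.0, -1.0, 0.118], [-1.0, 0.0, -1.0, 0.118]] [0.309 0.446 0.538] [0.89 0.11 1.39 0.03 1.56 2.92]
1 4.5 [[-1.0, 1.0, -1.0, 0.118], [-1.0, 0.0, -1.0, 0.118]] [0.309 0.446 0.538] [0.89 0.11 1.39 0.03 1.56 2.92]
2 4.5 [[-1.0, 1.0, -1.0, 0.118], [-1.0, 0.0, -1.0, 0.118], [1.0, 0.0, -1.0, 0.0]] [0.271 0.369 0.611] [ 0.84 -0.02  1.37  0.03  1.72  2.88]
2 4.5 [[-1.0, 1.0, -1.0, 0.118], [-1.0, 0.0, -1.0, 0.118], [1.0, 0.0, -1.0, 0.0]] [0.271 0.369 0.611] [ 0.84 -0.02  1.37  0.03  1.72  2.88]
3 4.5 [[-1.0, 1.0, -1.0, 0.118], [-1.0, 0.0, -1.0, 0.118], [0.0, -1.0, 0.0, 0.0], [1.0, 1.0, 1.0, 0.0]] [0.276 0.381 0.452] [0.85 0.01 1.7  0.03 1.36 2.88]
3 4.5 [[-1.0, 1.0, -1.0, 0.118], [-1.0, 0.0, -1.0, 0.118], [0.0, -1.0, 0.0, 0.0], [1.0, 1.0, 1.0, 0.0]] [0.276 0.381 0.452] [0.85 0.01 1.7  0.03 1.36 2.88]
```

```bash
python3 -m crank '[{"tx":-1,"ty":1,"tz":0,"turn":0.118,"fingers":20},{"tx":-1,"ty":1,"tz":0,"turn":0.118,"fingers":20},{"tx":-1,"ty":1,"tz":0,"turn":0.118,"fingers":20}]'
python3 w.py; python3 beam3.py
```

```text
t: 28.68
tool_pos: [0.1788, 0.4336, 0.3787]
tool_rot: [0.731, -0.667, 0.121, -0.077]
contact_force: [-0.0, 0.8, -2.3]
finger_gap: 0.0332
t 28.68 pos [0.1788 0.4336 0.3787] xaz -85.36 zdir [ 0.2797 -0.0481 -0.9589] q [ 1.34   0.08   1.828 -0.305  1.232  2.922] F [-0.   0.8 -2.3] gap 0.0332
0 4.8 [[-1.0, 1.0, -1.0, 0.118]] [0.25  0.445 0.462] [0.98 0.07 1.61 0.02 1.38 2.92]
0 4.8 [[-1.0, 1.0, -1.0, 0.118]] [0.25  0.445 0.462] [0.98 0.07 1.61 0.02 1.38 2.92]
1 4.8 [[-1.0, 1.0, -1.0, 0.118], [1.0, 0.0, 1.0, 0.0]] [0.223 0.377 0.376] [ 0.94 -0.01  1.9   0.02  1.17  2.88]
1 4.8 [[-1.0, 1.0, -1.0, 0.118], [0.0, -1.0, 1.0, 0.0]] [0.327 0.423 0.382] [0.83 0.14 1.71 0.03 1.21 2.76]
2 4.8 [[-1.0, 1.0, -1.0, 0.118], [0.0, -1.0, 1.0, 0.0], [1.0, 1.0, 1.0, 0.0]] [0.226 0.384 0.296] [0.95 0.07 2.01 0.03 0.98 2.87]
2 4.8 [[-1.0, 1.0, -1.0, 0.118], [0.0, -1.0, 1.0, 0.0], [1.0, 1.0, 1.0, 0.0]] [0.226 0.384 0.296] [0.95 0.07 2.01 0.03 0.98 2.87]
3 4.8 [[-1.0, 1.0, -1.0, 0.118], [0.0, -1.0, 1.0, 0.0], [1.0, 1.0, 1.0, 0.0], [0.0, -1.0, 1.0, 0.0]] [0.303 0.361 0.216] [0.78 0.21 2.07 0.05 0.78 2.68]
3 4.8 [[-1.0, 1.0, -1.0, 0.118], [0.0, -1.0, 1.0, 0.0], [1.0, 1.0, 1.0, 0.0], [0.0, -1.0, 1.0, 0.0]] [0.303 0.361 0.216] [0.78 0.21 2.07 0.05 0.78 2.68]
```

```bash
python3 -m crank '[{"tx":-1,"ty":1,"tz":-1,"turn":0.118,"fingers":20},{"tx":-1,"ty":1,"tz":-1,"turn":0.118,"fingers":20},{"tx":-1,"ty":1,"tz":-1,"turn":0.118,"fingers":20}]'
python3 w.py; python3 beam3.py | grep -v '^[23]'
```

```text
t: 29.05
tool_pos: [0.2406, 0.4417, 0.4493]
tool_rot: [-0.603, 0.796, -0.016, 0.05]
contact_force: [0.3, 1.1, -3.0]
finger_gap: 0.0332
t 29.05 pos [0.2406 0.4417 0.4493] xaz -105.59 zdir [ 0.0992  0.0347 -0.9945] q [ 1.063  0.063  1.648 -0.072  1.352  2.922] F [ 0.3  1.1 -3. ] gap 0.0332
0 4.4 [[-1.0, 1.0, 1.0, 0.0]] [0.219 0.528 0.371] [ 1.13  0.21  1.65 -0.01  1.2   2.92]
0 4.4 [[-1.0, 1.0, 0.0, 0.0]] [0.215 0.523 0.451] [ 1.14  0.17  1.52 -0.02  1.38  2.92]
1 4.3 [[-1.0, 1.0, -1.0, 0.0], [-1.0, 1.0, -1.0, 0.0]] [0.18  0.592 0.614] [1.22 0.26 1.04 0.01 1.77 2.92]
1 4.3 [[-1.0, 0.0, 0.0, 0.0], [-1.0, 1.0, 0.0, 0.0]] [0.238 0.599 0.457] [ 1.15  0.3   1.34 -0.01  1.43  2.92]
```

```bash
python3 -m crank '[{"tx":-1,"ty":1,"tz":0.5,"turn":0.06,"fingers":20},{"tx":0,"ty":0,"tz":0.3,"turn":-0.1,"fingers":20},{"tx":1,"ty":-0.7,"tz":0.5,"turn":-0.11,"fingers":20},{"tx":1,"ty":-0.5,"tz":0.5,"turn":-0.11,"fingers":20},{"tx":1,"ty":-0.3,"tz":0.5,"turn":-0.11,"fingers":20},{"tx":1,"ty":-0.1,"tz":0.5,"turn":-0.11,"fingers":20},{"tx":1,"ty":0.1,"tz":0.4,"turn":-0.11,"fingers":20},{"tx":1,"ty":0.25,"tz":0.4,"turn":-0.11,"fingers":20}]' >/dev/null
cat > hol.py <<'E'
from tgt import *
o,r,sr,sp=state(); Rh=Rz(h[2]); d=Rh.inv()*sr
print('t',round(o['t'],2),'pos',o['tool_pos'].round(4),'F',o['contact_force'].round(1),'gap',round(o['finger_gap'],4),'q',o['qpos'].round(3))
print('scanner in holster frame mm',(1000*Rh.inv().apply(sp-ps)).round(1),'rotvec deg',np.degrees(d.as_rotvec()).round(2),'turn needed',round(d.as_rotvec()[2]/(np.pi/2),3))
for dz in(.1,0): t=ps+[0,0,dz]+sp*0-(sp-o['tool_pos']); print('units to holster +',dz,(r.inv().apply(t-o['tool_pos'])/.02).round(2))
E
python3 hol.py
```

```text
t 30.05 pos [0.3163 0.3376 0.3781] F [ 0.4 -1.  -1.9] gap 0.0334 q [0.75  0.022 1.857 0.004 1.17  1.416]
scanner in holster frame mm [281.7 208.  305.7] rotvec deg [ -1.73  -4.9  -18.38] turn needed -0.204
units to holster + 0.1 [14.16 11.05  9.46]
units to holster + 0 [14.11 11.51 14.44]
```

```bash
python3 -m crank '[{"tx":0.9,"ty":0.8,"tz":0.3,"turn":-0.1,"fingers":20},{"tx":0.9,"ty":1,"tz":0.3,"turn":-0.1,"fingers":20},{"tx":0.7,"ty":1,"tz":0.3,"turn":0,"fingers":20},{"tx":0.7,"ty":1,"tz":0.3,"turn":0,"fingers":20},{"tx":0.7,"ty":1,"tz":0.3,"turn":0,"fingers":20},{"tx":0.7,"ty":1,"tz":0.3,"turn":0,"fingers":20},{"tx":0.7,"ty":1,"tz":0.3,"turn":0,"fingers":20},{"tx":0.7,"ty":1,"tz":0.3,"turn":0,"fingers":20}]' >/dev/null
python3 hol.py
```

```text
t 31.05 pos [0.3685 0.1451 0.3224] F [-0.3  0.  -1. ] gap 0.0333 q [ 0.252 -0.042  2.059  0.058  1.042  0.557]
scanner in holster frame mm [123.6 117.4 249.8] rotvec deg [-2.66 -4.84  0.79] turn needed 0.009
units to holster + 0.1 [5.45 6.92 7.15]
units to holster + 0 [ 5.25  7.36 12.12]
```

Residual tilt is 5.5°, mostly about the jaw axis. The cup has clearance for that, and seating will straighten it. Continuing to above the holster.

```bash
python3 -m crank '[{"tx":0.75,"ty":1,"tz":0.8,"turn":0.009,"fingers":20},{"tx":0.75,"ty":1,"tz":0.8,"turn":0,"fingers":20},{"tx":0.75,"ty":1,"tz":0.8,"turn":0,"fingers":20},{"tx":0.75,"ty":1,"tz":0.8,"turn":0,"fingers":20},{"tx":0.75,"ty":1,"tz":0.8,"turn":0,"fingers":20},{"tx":0.75,"ty":1,"tz":0.8,"turn":0,"fingers":20}]' >/dev/null
python3 hol.py
```

```text
t 31.8 pos [0.4214 0.0052 0.2208] F [ 1.2 -0.3 -0.8] gap 0.0335 q [-0.13   0.136  2.157  0.112  0.787  0.136]
scanner in holster frame mm [ 10.7  18.4 148.5] rotvec deg [-2.95 -5.07  0.19] turn needed 0.002
units to holster + 0.1 [0.81 0.76 2.41]
units to holster + 0 [0.57 1.22 7.38]
```

```bash
python3 -m crank '[{"tx":0.45,"ty":0.32,"tz":1,"turn":0,"fingers":20},{"tx":0.44,"ty":0.32,"tz":1,"turn":0,"fingers":20},{"tx":0,"ty":0,"tz":0,"turn":0,"fingers":20}]' >/dev/null
python3 hol.py
python3 - <<'E'
from h import *
T=viewer.get_image('top')[200:280,280:380,::-1]; S=viewer.get_image('side')[190:290,270:370,::-1]
z=lambda i:cv2.resize(i,(400,400 if i.shape[0]==100 else 320),interpolation=cv2.INTER_CUBIC)
cv2.imwrite('pics/i.png',np.hstack([z(T),z(S)[:320]]))
E
```

```text
t 32.17 pos [ 0.4376 -0.0115  0.1801] F [ 0.3  0.9 -1.8] gap 0.0336 q [-0.165  0.226  2.173  0.13   0.685  0.081]
scanner in holster frame mm [  0.6  -2.6 107.8] rotvec deg [-2.98 -5.09  0.15] turn needed 0.002
units to holster + 0.1 [-0.15  0.07  0.38]
units to holster + 0 [-0.38  0.52  5.35]
```

View pics/i.png

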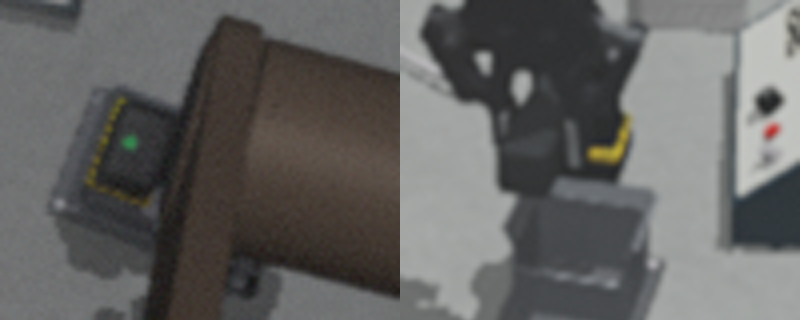

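The top view shows the head over the cup, with the lamp at (130,143) and the cup around it. I'll start lowering and watch the force.

```bash
python3 -m crank '[{"tx":-0.05,"ty":0.02,"tz":0.8,"turn":0,"fingers":20},{"tx":-0.04,"ty":0.02,"tz":0.6,"turn":0,"fingers":20},{"tx":-0.04,"ty":0,"tz":0.6,"turn":0,"fingers":20}]'
python3 hol.py
```

```text
t: 32.65
tool_pos: [0.4397, -0.0072, 0.1433]
tool_rot: [0.984, -0.17, 0.035, -0.041]
contact_force: [0.1, -0.6, -2.3]
finger_gap: 0.0333
t 32.65 pos [ 0.4397 -0.0072  0.1433] F [ 0.1 -0.6 -2.3] gap 0.0333 q [-0.155  0.29   2.214  0.151  0.573  0.063]
scanner in holster frame mm [ 5.4 -3.3 71.2] rotvec deg [-3.38 -5.19  0.27] turn needed 0.003
units to holster + 0.1 [-0.09  0.13 -1.46]
units to holster + 0 [-0.36  0.6   3.51]
```

```bash
python3 -m crank '[{"tx":-0.1,"ty":0.25,"tz":0.5,"turn":0,"fingers":20},{"tx":-0.08,"ty":0.1,"tz":0.7,"turn":0,"fingers":20},{"tx":-0.05,"ty":0.1,"tz":0.7,"turn":0,"fingers":20}]'
python3 hol.py
```

```text
t: 33.02
tool_pos: [0.4353, -0.0116, 0.103]
tool_rot: [0.984, -0.169, 0.035, -0.041]
contact_force: [0.7, 0.5, -2.1]
finger_gap: 0.0332
t 33.02 pos [ 0.4353 -0.0116  0.103 ] F [ 0.7  0.5 -2.1] gap 0.0332 q [-0.167  0.365  2.258  0.189  0.454  0.006]
scanner in holster frame mm [-0.1 -0.7 30.9] rotvec deg [-3.43 -5.2   0.33] turn needed 0.004
units to holster + 0.1 [ 0.15 -0.33 -3.44]
units to holster + 0 [-0.12  0.14  1.54]
```

```bash
python3 -m crank '[{"tx":0,"ty":-0.05,"tz":0.5,"turn":0,"fingers":20},{"tx":-0.02,"ty":0,"tz":0.5,"turn":0,"fingers":20},{"tx":-0.02,"ty":0.03,"tz":0.25,"turn":0,"fingers":20}]'
python3 hol.py
```

```text
t: 33.4
tool_pos: [0.4365, -0.0093, 0.0762]
tool_rot: [0.984, -0.17, 0.034, -0.041]
contact_force: [0.2, 0.1, -2.0]
finger_gap: 0.0337
t 33.4 pos [ 0.4365 -0.0093  0.0762] F [ 0.2  0.1 -2. ] gap 0.0337 q [-0.161  0.424  2.275  0.223  0.381 -0.024]
scanner in holster frame mm [ 2.4 -1.   4.1] rotvec deg [-3.38 -5.19  0.31] turn needed 0.003
units to holster + 0.1 [ 0.21 -0.33 -4.78]
units to holster + 0 [-0.06  0.14  0.19]
```

```bash
python3 -m crank '[{"tx":0,"ty":0,"tz":0.1,"turn":0,"fingers":20},{"tx":0,"ty":0,"tz":0.1,"turn":0,"fingers":20},{"tx":0,"ty":0,"tz":0.06,"turn":0,"fingers":20}]'
python3 hol.py
```

```text
t: 33.78
tool_pos: [0.4379, -0.0097, 0.072]
tool_rot: [0.984, -0.169, 0.036, -0.041]
contact_force: [-8.9, -9.5, 25.6]
finger_gap: 0.0334
t 33.77 pos [ 0.4379 -0.0097  0.072 ] F [-8.9 -9.5 25.6] gap 0.0334 q [-0.161  0.434  2.277  0.229  0.367 -0.032]
scanner in holster frame mm [ 2.6 -2.5 -0. ] rotvec deg [-3.53 -5.19  0.37] turn needed 0.004
units to holster + 0.1 [ 0.16 -0.34 -4.99]
units to holster + 0 [-0.13  0.13 -0.02]
```

The nose is on the floor of the cup (25 N). Release.

```bash
python3 -m crank '[{"tx":0,"ty":0,"tz":0,"turn":0,"fingers":42},{"tx":0,"ty":0,"tz":0,"turn":0,"fingers":42},{"tx":0,"ty":0,"tz":0,"turn":0,"fingers":75},{"tx":0,"ty":0,"tz":0,"turn":0,"fingers":75},{"tx":0,"ty":0,"tz":0,"turn":0,"fingers":75},{"tx":0,"ty":0,"tz":0,"turn":0,"fingers":75}]' 20
python3 hol.py
python3 - <<'E'
from h import *
T=viewer.get_image('top')[200:280,280:380,::-1]; S=viewer.get_image('side')[190:290,270:370,::-1]
z=lambda i:cv2.resize(i,(400,400 if i.shape[0]==100 else 320),interpolation=cv2.INTER_CUBIC)
cv2.imwrite('pics/rel.png',np.hstack([z(T),z(S)[80:]]))
E
```

```text
t: 34.52
tool_pos: [0.4387, -0.0097, 0.0728]
tool_rot: [0.984, -0.169, 0.037, -0.041]
contact_force: [-0.7, -1.2, -0.1]
finger_gap: 0.075
t 34.52 pos [ 0.4387 -0.0097  0.0728] F [-0.7 -1.2 -0.1] gap 0.075 q [-0.161  0.432  2.276  0.23   0.367 -0.032]
scanner in holster frame mm [ 2.8 -3.5  0.8] rotvec deg [-3.64 -5.22  0.37] turn needed 0.004
units to holster + 0.1 [ 0.11 -0.33 -4.96]
units to holster + 0 [-0.18  0.14  0.01]
```

View pics/rel.png

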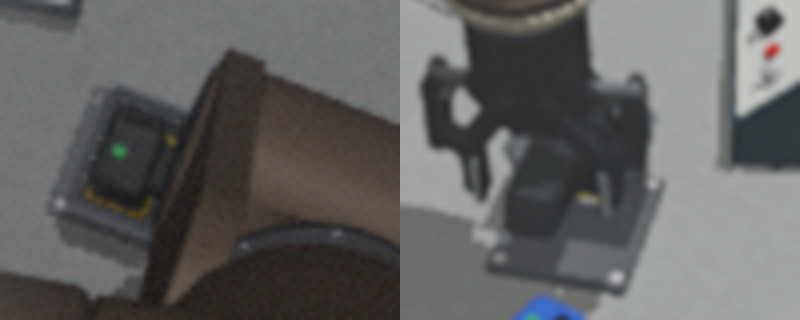

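The scanner is in the cup, lamp at (120,150), and the fingers stand clear on both sides of the handle. I'll retreat upward.

```bash
python3 -m crank '[{"tx":0,"ty":0,"tz":-0.5,"turn":0,"fingers":75},{"tx":0,"ty":0,"tz":-1,"turn":0,"fingers":75},{"tx":0,"ty":0,"tz":-1,"turn":0,"fingers":75},{"tx":0,"ty":0,"tz":-1,"turn":0,"fingers":75},{"tx":0,"ty":0,"tz":-1,"turn":0,"fingers":75},{"tx":0,"ty":0,"tz":-1,"turn":0,"fingers":75},{"tx":0,"ty":0,"tz":-1,"turn":0,"fingers":75},{"tx":0,"ty":0,"tz":-1,"turn":0,"fingers":75}]'
python3 -m crank '[{"tx":-1,"ty":1,"tz":-1,"turn":0,"fingers":75},{"tx":-1,"ty":1,"tz":-1,"turn":0,"fingers":75},{"tx":-1,"ty":1,"tz":-1,"turn":0,"fingers":75},{"tx":-1,"ty":1,"tz":-1,"turn":0,"fingers":75},{"tx":0,"ty":0,"tz":0,"turn":0,"fingers":75}]' | head -2
python3 - <<'E'
from h import *
a=viewer.get_image('top')[:,:,::-1]; s=viewer.get_image('side')[:,:,::-1]; cv2.imwrite('pics/endt.png',a);cv2.imwrite('pics/ends.png',s)
z=lambda i:cv2.resize(i,(400,320),interpolation=cv2.INTER_CUBIC)
cv2.imwrite('pics/end.png',np.vstack([np.hstack([z(a[210:274,290:370]),z(s[222:286,275:355])]),np.hstack([cv2.resize(a,(400,280)),cv2.resize(s,(400,280))])]))
E
```

```text
t: 35.62
tool_pos: [0.4234, -0.021, 0.2297]
tool_rot: [0.984, -0.169, 0.036, -0.04]
contact_force: [0.4, 0.2, -0.9]
finger_gap: 0.0755
t: 36.25
tool_pos: [0.3108, -0.0763, 0.3033]
```

View pics/end.png

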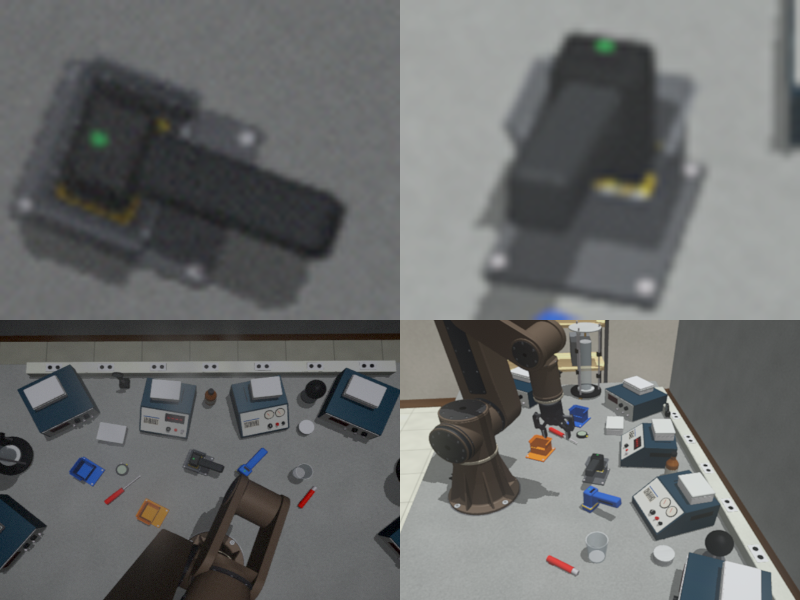

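The lamp moved from (311,238) to (309.6,237.8) in the top view, and the handle end shifted by the same 1.4 px. In the side view the handle corners are within about 1.5 px of the start. So the scanner stands upright, about 3 mm towards +x within the cup's play. The other things look unmoved and the arm is clear. Handing in.

```bash
python3 -c "
from cell import ctrl
o=ctrl.get_obs();print(o['t'],o['contact_force'].round(1),o['dq'].round(3));print(ctrl.close_job())"
```

```text
36.35 [ 0.9  0.3 -0.3] [ 0.02   0.03  -0.002  0.002 -0.013  0.001]
the job is handed in; nothing more can be done
None
```

I read the timer's label with the scanner, stood it back nose down in its holster, let go, and handed the job in at 36.4 s of the 54 s allowed.

**Reading:** I held the scanner still for 2.25 s, about 102 mm from the label. By my calculation the beam struck within about 4 mm of the label's middle, and the scan line was within 0.3° of running across the bars. It was about 4.6° off square to the label, which I left uncorrected. I aimed from the fitted label position and have no signal that the scanner actually read.

**Tilt:** The moves have no tilt command, so I tilted the tool by pushing it against the arm's reach limit. I straightened it again by turning against the last joint's limit. About 5° of tilt was left when I seated the scanner.

**Last checks:**
- **Scanner:** the final pictures show it upright in the cup, about 3 mm from where it started, within the cup's play. More of its yellow band shows than before, which fits that shift.
- **Surroundings:** the other things on the bench look unmoved, and the gripper was clear.
- **Forces:** the highest wrist force I saw was about 78 N, a brief spike at the reach limit (allowed 120 N). Seating pressed with about 29 N.
- **Joint range:** the last joint showed 2.922–2.923 rad several times while pinned at its limit, against the stated 2.92. I can't tell whether that counts as passing its range.

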